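# Crisscross tightening of a sample-chamber cover

## Task

Close the cover of the sample chamber so that it sits flat and fully home: turn its four knobs clockwise a little at a time in a crisscross order, always going to the opposite knob next, and take all four part of the way down (about an eighth of a turn each) before you make any of them tight. Then go round crisscross again until each knob is firm, stopping as soon as you clearly feel it grip and never forcing it. Let go, and leave the bottle, the cup and the tube rack alone.

Things in the scene. Friction and masses are not known exactly. Their poses are not given: they have to be found in the camera images.
- chamber: Fixed white square sample chamber, 200 x 200 mm at the foot, 180 x 180 mm and 50 mm high at the rim. Origin: centre of its underside; z up, x and y along its sides. It stands turned about the vertical by up to 0.5 rad from one start to another.
- cover: Loose aluminium cover plate, 156 x 156 x 8 mm, about 0.6 kg, blue disc in its middle, resting on a springy gasket inside the rim, four screws through its corners. Origin: centre of its underside, 56 mm above the chamber's origin at the start; z up. It goes down 2.2 to 4.4 mm, the same at all corners, before it meets its hidden seat; how far cannot be seen beforehand.
- screw_a: Steel screw a with its washer (26 mm across, 4 mm thick), at the chamber's +x +y corner, opposite screw c; axis 60 mm in x and 60 mm in y from the chamber's axis. Origin: centre of the washer's underside, which presses on the cover's top. It goes down 16 mm per turn of its knob (2.55 mm per rad); at knob angle 0 it is 0.6 mm above the resting cover.
- screw_b: Steel screw b with its washer (26 mm across, 4 mm thick), at the chamber's -x +y corner, opposite screw d; axis 60 mm in x and 60 mm in y from the chamber's axis. Origin: centre of the washer's underside, which presses on the cover's top. It goes down 16 mm per turn of its knob (2.55 mm per rad); at knob angle 0 it is 0.6 mm above the resting cover.
- screw_c: Steel screw c with its washer (26 mm across, 4 mm thick), at the chamber's -x -y corner, opposite screw a; axis 60 mm in x and 60 mm in y from the chamber's axis. Origin: centre of the washer's underside, which presses on the cover's top. It goes down 16 mm per turn of its knob (2.55 mm per rad); at knob angle 0 it is 0.6 mm above the resting cover.
- screw_d: Steel screw d with its washer (26 mm across, 4 mm thick), at the chamber's +x -y corner, opposite screw b; axis 60 mm in x and 60 mm in y from the chamber's axis. Origin: centre of the washer's underside, which presses on the cover's top. It goes down 16 mm per turn of its knob (2.55 mm per rad); at knob angle 0 it is 0.6 mm above the resting cover.
- turn_a (a joint): Angle of screw a, rad; grows turning clockwise seen from above, which tightens. 0: bar along the chamber's x. Starts at 0 to 0.2; stays where left. Torque up to 0.1 N m until the cover meets its seat, then climbs. Firm: 0.32 N m read at rest while holding the knob (presses about 40 N, 20 N once let go); under 0.25 slack, over 0.42 overtightened. Grip hard (50 N) or it slips.
- grip_a (a point): Middle of the black bar of knob a, 36 mm above the washer's underside: grip here. Bar 40 mm long (this point's x), 14 mm thick (y), 30 mm high, over a hub 16 mm across; washer's top 32 mm below this point. White mark on top near the +x end. z up; goes down with the screw. Rubber hub: under load the bar twists ahead of its screw by 0.4 rad per N m, and back when let go.
- turn_b (a joint): Angle of screw b, rad; grows turning clockwise seen from above, which tightens. 0: bar along the chamber's x. Starts at 0 to 0.2; stays where left. Torque up to 0.1 N m until the cover meets its seat, then climbs. Firm: 0.32 N m read at rest while holding the knob (presses about 40 N, 20 N once let go); under 0.25 slack, over 0.42 overtightened. Grip hard (50 N) or it slips.
- grip_b (a point): Middle of the black bar of knob b, 36 mm above the washer's underside: grip here. Bar 40 mm long (this point's x), 14 mm thick (y), 30 mm high, over a hub 16 mm across; washer's top 32 mm below this point. White mark on top near the +x end. z up; goes down with the screw. Rubber hub: under load the bar twists ahead of its screw by 0.4 rad per N m, and back when let go.
- turn_c (a joint): Angle of screw c, rad; grows turning clockwise seen from above, which tightens. 0: bar along the chamber's x. Starts at 0 to 0.2; stays where left. Torque up to 0.1 N m until the cover meets its seat, then climbs. Firm: 0.32 N m read at rest while holding the knob (presses about 40 N, 20 N once let go); under 0.25 slack, over 0.42 overtightened. Grip hard (50 N) or it slips.
- grip_c (a point): Middle of the black bar of knob c, 36 mm above the washer's underside: grip here. Bar 40 mm long (this point's x), 14 mm thick (y), 30 mm high, over a hub 16 mm across; washer's top 32 mm below this point. White mark on top near the +x end. z up; goes down with the screw. Rubber hub: under load the bar twists ahead of its screw by 0.4 rad per N m, and back when let go.
- turn_d (a joint): Angle of screw d, rad; grows turning clockwise seen from above, which tightens. 0: bar along the chamber's x. Starts at 0 to 0.2; stays where left. Torque up to 0.1 N m until the cover meets its seat, then climbs. Firm: 0.32 N m read at rest while holding the knob (presses about 40 N, 20 N once let go); under 0.25 slack, over 0.42 overtightened. Grip hard (50 N) or it slips.
- grip_d (a point): Middle of the black bar of knob d, 36 mm above the washer's underside: grip here. Bar 40 mm long (this point's x), 14 mm thick (y), 30 mm high, over a hub 16 mm across; washer's top 32 mm below this point. White mark on top near the +x end. z up; goes down with the screw. Rubber hub: under load the bar twists ahead of its screw by 0.4 rad per N m, and back when let go.
- reagent: Bystander: brown bottle with blue cap, 64 mm across and 120 mm high. Origin: centre of its underside.
- beaker: Bystander: white cup, 72 mm across and 90 mm high. Origin: centre of its underside.
- tube_rack: Bystander: orange rack of capped tubes, 70 x 150 mm, 86 mm high. Origin: centre of its underside.
Mind the look-alikes: they are no part of the job. What is shaped like the cover but purple or yellow is not meant.

How it is judged:
By the outcome, as a careful person would: the job done as asked, in the order asked, and still so for the second after the job is handed in, with the robot touching nothing.
It also fails if it takes over 72 s, if anything falls off the work surface, if the arm or the gripper's body presses on something with over 40 N, if the wrist force passes 120 N, or if a joint passes its speed limit or range.

## Robot

A 7-joint arm with a two-finger parallel gripper is mounted at the origin on the work surface. World frame = base frame: x ahead of the robot, y to its left, z up, the work surface at z = 0. Lengths are in mm, angles in degrees, forces in N, time in s.
With the tool pointing down it reaches from about 350 to 900 mm from the base axis. Payload 8.1 kg.
Tool frame: the origin (TCP) lies at the very end of the fingers, on their centre line; the grasp point (between the pads) lies 19 mm behind it; z points along the fingers, y is the direction in which the jaws open and shut (so a half turn about z gives the same grasp; the last joint's range is limited). The gripper opens to 92 mm and grips with 3 to 60 N. Pads are 19 mm wide; open, the fingers measure 130 mm over their backs; the gripper's body (75 mm by 190 mm) begins 47 mm behind the grasp point.
Start: joints at [60.871, 24.895, 1.432, 90.138, -0.665, 64.973, -4.303], TCP at [246.7, -574.265, 226.742] pointing down, gripper open.
Joint ranges: [-149.89, 149.89], [-25.12, 119.58], [-72.63, 75.52], [4.76, 147.25], [-75.54, 255.54], [6.69, 114.76], [-157.13, 157.13]. Speed limits (degrees/s): [127.2, 127.2, 172.46, 172.46, 180, 180, 180].

## Interface

Orientations are given as a 3x3 rotation matrix whose columns are the frame's x, y, z axes.
In Python, from plant import manip, capture, calibration, spot_in, outline_of gives the robot as it stands.
- The arm moves only by the tool drive_tool, never from a script. Its argument "increments" is a list of rows, each a list of 4 numbers: the shift along the tool's x, y, z in m, then the turn about the tool's z in rad. A call has 1 to 8 rows; each row is the pose to reach, as a shift and turn from the pose commanded when the call began, along the tool's axes at that moment; what a row does not reach only later rows make up. A row lasts 1/12 s, in which the tool goes at most 41.7 mm and 7.16 degrees, less where a joint would pass 70% of its speed; a pose out of reach is approached as far as the arm can. A call with a gripper value outside its range is refused whole. "claw" is the finger opening in m, from 0 to 0.0918, set as the call begins (left out, the last holds). The fingers move at their own pace and stop on an object; "force" is the grip in N (left out, the last holds). Time passes only in rows, so rows that repeat a pose let the fingers close. It gives the time, the measured TCP pose, the force and the opening at its end, in the units of the state.
- manip.sense(): the state, without advancing time (a new reading comes with each control period).
- capture(name): name is "scene" or "top" or "wrist"; returns the picture (420x560x3 uint8, red, green, blue); there is no depth.
- calibration(name): a dict with "fx", "fy", "cx", "cy" (pixels), "eye" and "attitude" of the camera in the world. Camera axes: x right, y down, z forward; pixel columns grow to the right and rows downward; lengths in mm; the calibration is good to about 2 mm. A picture is of the moment at which its call begins: read the wrist's pose just before it. calibration takes no time and is no camera call; for the wrist camera it gives the pose at the moment of the call.
- manip.finish_job(): hands the job in, once; it reports no verdict.
Trained networks look in the newest picture that a camera, given by its name, has taken for a name from the list of things; names that differ only in an ending like _2 or _b are one class to them, and where a whole thing is asked for, a point or a joint stands for the part that bears it (a point fixed in the world has none). Each returns a list of dicts, best first, with "p" (0 to 1); they miss things now and then, are a little off and sometimes report something else, mostly with a low value. They report only what shows in the picture. A call takes as long as a camera call. They do not tell look-alikes from the thing itself.
- spot_in(camera, target): "xy" ([column, row] in pixels, amid what is visible of it).
- outline_of(camera, target): "mask" (420x560 bool, what is visible of it) and "xy" ([column, row] in pixels, amid what is visible of it).
The state is a dict: "time": time; "joint_pos": joint angles; "qd": joint speeds; "tau": joint torques, N m; "tool_pos": TCP position; "orientation": TCP orientation; "wrist_force": force on the tool from outside, world axes, zero at the start; "moment": the same for the moment, N m; "grip_width": finger opening in mm.
Only numpy, scipy, OpenCV 4.12 (cv2) and the standard library are available. Lean on these libraries where they do the work, as an engineer would, in place of code of your own. Each camera call takes 0.05 s, during which the arm holds its last target. There are 200 camera calls.

## Working session

There is one attempt and no reset: what is moved stays moved. The work goes in short steps, Python scripts to look and compute and a tool call to move; the robot and the scene stay as the last step left them, time stands still between calls to the robot, and variables do not carry over. Pictures are saved under pics/ and viewed, about 8 in all and at most 12, crops included, and the job is handed in when it is done.

Besides the shell and the picture viewer there is one more tool, called after "Request:" as name([rows], argument=value, ...), one row to a line, values as JSON. drive_tool: Moves the arm, as the interface text tells. Its arguments: {"type":"object","properties":{"increments":{"type":"array","items":{"type":"array","items":{"type":"number"}}},"claw":{"type":"number"},"force":{"type":"number"}},"required":["increments"]}

```bash
mkdir -p pics; ls
python3 - <<'E'
from plant import *
import cv2,numpy as np
s=manip.sense(); print(s['time'],s['tool_pos'],np.round(s['orientation'],3).tolist(),s['wrist_force'],s['moment'])
a=capture("scene");b=capture("top")
cv2.imwrite("pics/a.png",np.hstack([a,b])[:,:,::-1][:, :])
im=cv2.resize(np.vstack([a,b]),None,fx=.71,fy=.71)
cv2.imwrite("pics/top1.png",cv2.resize(b,None,fx=1.4,fy=1.4)[:,:,::-1])
cv2.imwrite("pics/scene1.png",a[:,:,::-1])
for c in("top","scene"):
  k=calibration(c);print({q:np.round(v,3).tolist() for q,v in k.items()})
  for n in("chamber","cover","grip_a","screw_a","reagent","beaker","tube_rack"):
    print(c,n,[(np.round(d['xy']).tolist(),round(d['p'],2)) for d in spot_in(c,n)][:6])
E
```

```text
pics
0.0 [ 246.45325936 -573.77851001  225.96000911] [[0.919, 0.395, -0.001], [0.395, -0.919, 0.001], [-0.0, -0.002, -1.0]] [ 0.12273741  0.16589426 -0.37287921] [-0.02999971  0.02585197  0.02673268]
{'fx': 449.455, 'fy': 449.455, 'cx': 278.168, 'cy': 204.532, 'eye': [343.795, -15.164, 1467.564], 'attitude': [[-0.023, -0.995, 0.098], [-1.0, 0.025, 0.012], [-0.014, -0.098, -0.995]]}
top chamber [([274.0, 204.0], 0.86)]
top cover [([288.0, 113.0], 0.93), ([287.0, 189.0], 0.85), ([380.0, 299.0], 0.68), ([202.0, 269.0], 0.58), ([274.0, 202.0], 0.44)]
top grip_a [([313.0, 197.0], 0.53), ([280.0, 211.0], 0.52), ([265.0, 172.0], 0.51), ([301.0, 161.0], 0.39)]
top screw_a [([276.0, 212.0], 0.62), ([312.0, 200.0], 0.53)]
top reagent [([160.0, 227.0], 0.7)]
top beaker [([391.0, 164.0], 0.74)]
top tube_rack [([389.0, 222.0], 0.71)]
{'fx': 410.17, 'fy': 410.17, 'cx': 275.559, 'cy': 210.642, 'eye': [1271.239, 260.791, 1049.579], 'attitude': [[-0.355, 0.702, -0.618], [0.935, 0.28, -0.219], [0.019, -0.655, -0.755]]}
scene chamber [([262.0, 250.0], 0.82), ([242.0, 236.0], 0.49)]
scene cover [([228.0, 312.0], 0.94), ([369.0, 210.0], 0.88), ([262.0, 226.0], 0.82), ([231.0, 147.0], 0.81)]
scene grip_a [([285.0, 236.0], 0.6), ([241.0, 235.0], 0.45), ([250.0, 205.0], 0.4)]
scene screw_a [([248.0, 204.0], 0.7), ([162.0, 216.0], 0.7), ([283.0, 237.0], 0.62), ([289.0, 205.0], 0.57), ([245.0, 236.0], 0.5)]
scene reagent [([405.0, 240.0], 0.73), ([283.0, 238.0], 0.65)]
scene beaker [([162.0, 214.0], 0.96)]
scene tube_rack [([190.0, 182.0], 0.65)]
```

View pics/top1.png

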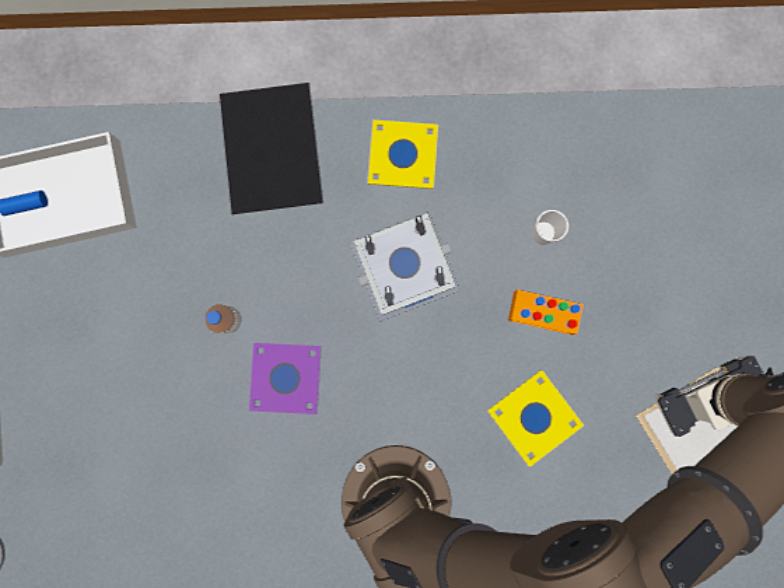

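View pics/scene1.png

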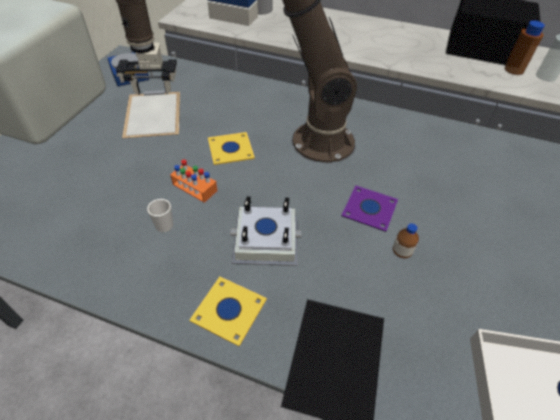

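The real cover (aluminium with blue disc) is the one in the white chamber, at about (288,189) in the raw top picture. The look-alikes are yellow at (288,110) and (382,298), and purple at (203,270). The four knobs are at about (264,175), (300,161), (277,211) and (314,197), with chamber x pointing up and slightly left. I'll compute the approach and crop to confirm.

```bash
cat > h.py <<'E'
from plant import *
import cv2,numpy as np
def ray(c,uv,z):
    k=calibration(c) if isinstance(c,str) else c
    d=np.array(k['attitude'])@[(uv[0]-k['cx'])/k['fx'],(uv[1]-k['cy'])/k['fy'],1]
    e=np.array(k['eye']); return e+d*(z-e[2])/d[2]
def proj(k,P):
    q=(np.asarray(P)-k['eye'])@np.array(k['attitude']); return np.array([k['fx']*q[0]/q[2]+k['cx'],k['fy']*q[1]/q[2]+k['cy']])
def shift(P):
    s=manip.sense(); return np.array(s['orientation']).T@(np.asarray(P)-s['tool_pos'])
E
python3 - <<'E'
from h import *
b=cv2.imread("pics/a.png")[:,560:]
cv2.imwrite("pics/crop.png",cv2.resize(b[135:240,235:345],None,fx=5,fy=5,interpolation=cv2.INTER_CUBIC))
C=ray("top",(288.5,188),64);print(C)
for u in[(264,172),(300,159),(277,208),(314,194)]:print(ray("top",u,110))
print("shift to 250 above",shift([C[0],C[1],300]))
k=calibration("wrist");s=manip.sense()
R=np.array(s['orientation']);print("cam in tool",R.T@(np.array(k['eye'])-s['tool_pos']),np.round(R.T@np.array(k['attitude']),3).tolist(),k['fx'])
for n,u in(("bottle",(160,227)),("cup",(391,164)),("rack",(389,222))):print(n,ray("top",u,60))
E
```

```text
[533.80989454 -32.11287566  64.        ]
[578.81260832  42.07128251 110.        ]
[616.26388521 -69.06638395 110.        ]
[467.30721056   4.8719107  110.        ]
[ 507.24052574 -108.5357164   110.        ]
shift to 250 above [ 477.76564018 -384.81605794  -73.24969876]
cam in tool [ 6.81600825e+01  1.38707709e-01 -1.57784944e+02] [[-0.0, -0.967, -0.254], [1.0, -0.0, -0.0], [0.0, -0.254, 0.967]] 356.2167654197891
bottle [420.97182961 374.72992693  60.        ]
cup [ 602.69939164 -358.23796777   60.        ]
rack [ 419.32331308 -343.22362887   60.        ]
```

View pics/crop.png

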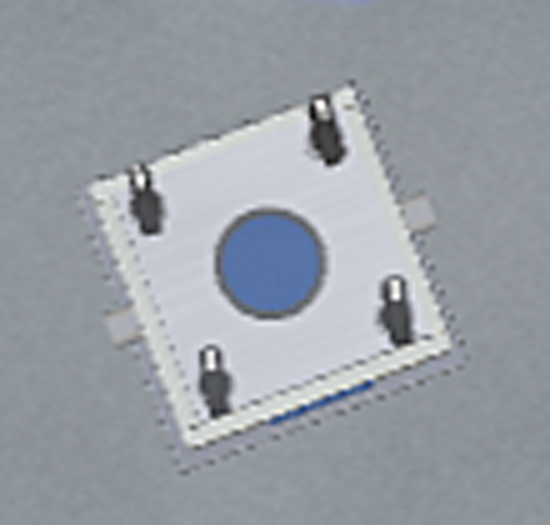

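Confirmed by the crop: white marks are at the upper end of each bar, so chamber +x is up and slightly left, at a yaw of about 22°. Knob a is top-left, b bottom-left, c bottom-right and d top-right. Next I'll move over it.

Request:
drive_tool([
  [0.029,-0.027,-0.02],
  [0.058,-0.054,-0.04],
  [0.087,-0.081,-0.073],
  [0.116,-0.108,-0.073],
  [0.146,-0.136,-0.073],
  [0.175,-0.163,-0.073],
  [0.205,-0.191,-0.073],
  [0.235,-0.219,-0.073],
], claw=0.045, force=55)

```text
invalid input at $.increments[0]: expected 4 numbers
```

Request:
drive_tool([
  [0.029,-0.027,-0.02,0],
  [0.058,-0.054,-0.04,0],
  [0.087,-0.081,-0.073,0],
  [0.116,-0.108,-0.073,0],
  [0.146,-0.136,-0.073,0],
  [0.175,-0.163,-0.073,0],
  [0.205,-0.191,-0.073,0],
  [0.235,-0.219,-0.073,0],
], claw=0.045, force=55)

```text
time: 1.47
tool_pos: [373.9, -284.5, 300.2]
orientation: [[0.919, 0.395, 0.001], [0.395, -0.919, -0.001], [0.0, 0.001, -1.0]]
wrist_force: [0.5, -0.4, -0.4]
grip_width: 46.6
```

Request:
drive_tool([
  [0.03,-0.028,0,0],
  [0.06,-0.056,0,0],
  [0.09,-0.083,0,0],
  [0.12,-0.111,0,0],
  [0.15,-0.139,0,0],
  [0.178,-0.166,0,0],
  [0.178,-0.166,0,0],
  [0.178,-0.166,0,0],
])

```text
time: 2.13
tool_pos: [472.1, -61.2, 299.8]
orientation: [[0.917, 0.399, 0.0], [0.399, -0.917, 0.001], [0.0, -0.0, -1.0]]
wrist_force: [-0.5, -0.8, -0.2]
grip_width: 44.7
```

Run:
```python
from h import *
s=manip.sense();k=calibration("wrist");w=capture("wrist")
np.save("w1.npy",w);np.save("k1.npy",k,allow_pickle=True)
print(s['time'],s['tool_pos'],np.round(s['orientation'],3).tolist(),s['joint_pos'],s['moment'],s['grip_width'])
cv2.imwrite("pics/w1.png",cv2.resize(w,(784,588))[:,:,::-1])
for n in("grip_a","cover"):
  for d in outline_of("wrist",n)[:6]:
    print(n,np.round(d['xy']),round(d['p'],2),d['mask'].sum(),cv2.minAreaRect(np.argwhere(d['mask'])[:,::-1].astype(np.float32)))
```

```text
2.1333 [472.09861352 -61.2225427  299.79644738] [[0.917, 0.399, 0.0], [0.399, -0.917, 0.001], [0.0, -0.0, -1.0]] [ 18.52762146   9.10045288 -20.1620473  102.23719579   3.31220854
  69.22547693 -69.0407847 ] [-0.06427517 -0.00816669 -0.01107204] 44.70262111481183
grip_a [334. 184.] 0.83 839 ((333.75860595703125, 182.10345458984375), (23.769004821777344, 43.45270919799805), 21.801406860351562)
grip_a [215. 173.] 0.69 769 ((218.8470458984375, 174.688232421875), (22.56077003479004, 42.62683868408203), 12.528807640075684)
grip_a [220.  45.] 0.66 973 ((221.739990234375, 44.31999969482422), (23.900211334228516, 49.9217414855957), 8.130102157592773)
grip_a [348.  55.] 0.56 951 ((347.66107177734375, 53.58724594116211), (22.128665924072266, 51.67217254638672), 10.007980346679688)
cover [ 33. 215.] 0.9 7500 ((23.29753303527832, 215.78904724121094), (93.4679946899414, 114.36834716796875), 20.973491668701172)
cover [221.  43.] 0.67 1085 ((222.08824157714844, 44.352943420410156), (25.941736221313477, 51.92851257324219), 7.765166282653809)
cover [280. 114.] 0.56 18978 ((279.95208740234375, 112.94497680664062), (152.15582275390625, 151.880615234375), 3.9451863765716553)
```

View pics/w1.png

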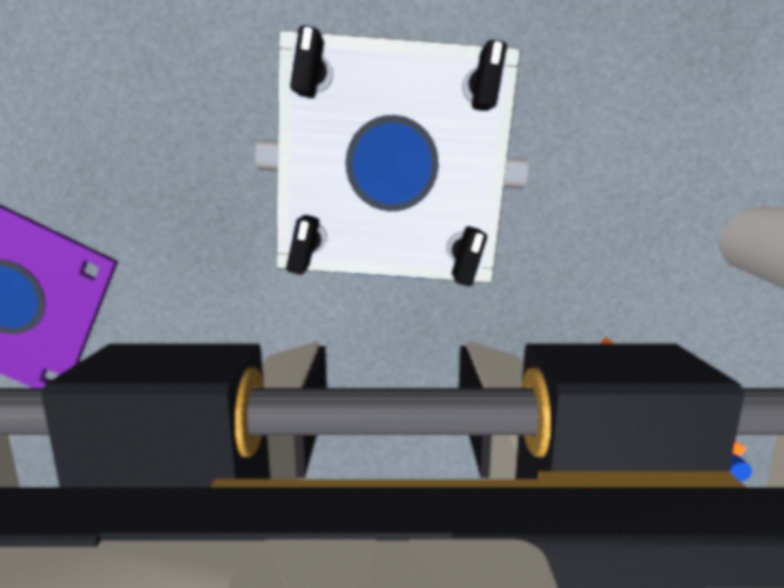

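The wrist picture shows the chamber with its four black knobs, in raw pixels about a (220,45), d (348,54), b (217,174) and c (334,183). The blue disc is at (280,116), and nothing blocks the knobs. I'll fit the poses by silhouette.

```bash
cat > fit.py <<'E'
from h import *
from scipy.optimize import minimize
w=np.load("w1.npy");k=np.load("k1.npy",allow_pickle=True).item()
hsv=cv2.cvtColor(w,cv2.COLOR_RGB2HSV)
dark=(w.max(2)<75).astype(np.uint8); dark[240:]=0
disc=((hsv[...,0]>100)&(hsv[...,0]<130)&(hsv[...,1]>120)).astype(np.uint8)
n,l,st,ce=cv2.connectedComponentsWithStats(disc)
i=min((i for i in range(1,n) if st[i,4]>300),key=lambda i:np.hypot(*(ce[i]-[280,116])))
C=ray(k,ce[i],64)[:2];print("disc",ce[i],C)
n,l,st,ce=cv2.connectedComponentsWithStats(dark)
t=np.linspace(0,2*np.pi,24)
hub=np.c_[8*np.cos(t),8*np.sin(t)]
def render(x,y,th,zg):
    R=np.array([[np.cos(th),-np.sin(th)],[np.sin(th),np.cos(th)]])
    m=np.zeros((420*4,560*4),np.uint8)
    A=np.array([[sx*20,sy*7,sz*15] for sx in(1,-1) for sy in(1,-1) for sz in(1,-1)],float)
    B=np.vstack([np.c_[hub,np.full(24,-32.)],np.c_[hub,np.full(24,-10.)]])
    for P in(A,B):
        Q=np.c_[P[:,:2]@R.T+[x,y],P[:,2]+zg]
        uv=np.array([proj(k,q) for q in Q])
        cv2.fillConvexPoly(m,cv2.convexHull(np.int32(np.round((uv+.5)*4))),255)
    return cv2.resize(m,(560,420),interpolation=cv2.INTER_AREA)/255.
out={}
for nm,u in dict(a=(220,45),b=(217,174),c=(334,183),d=(348,54)).items():
    j=min((j for j in range(1,n) if 200<st[j,4]<3000),key=lambda j:np.hypot(*(ce[j]-u)))
    mk=(l==j).astype(np.uint8)
    mk=cv2.morphologyEx(mk,cv2.MORPH_CLOSE,np.ones((9,9),np.uint8)).astype(float)
    # closed white mark
    p0=ray(k,ce[j],100)
    best=None
    for th0 in(.1,.25,.4):
        f=lambda p:np.abs(render(p[0],p[1],p[2]/50,100.4)-mk).sum()
        r=minimize(f,[p0[0],p0[1],th0*50],method="Nelder-Mead",options=dict(initial_simplex=[[p0[0],p0[1],th0*50],[p0[0]+8,p0[1],th0*50],[p0[0],p0[1]+8,th0*50],[p0[0],p0[1],th0*50+8]],xatol=.1,fatol=.3))
        if best is None or r.fun<best.fun:best=r
    out[nm]=best.x*[1,1,.02];print(nm,np.round(out[nm],3),round(best.fun),mk.sum())
P=np.array([out[q][:2] for q in"abcd"]);L=np.array([[60,60],[-60,60],[-60,-60],[60,-60]])
c=P.mean(0);Q=P-c
yaw=np.arctan2((L[:,0]*Q[:,1]-L[:,1]*Q[:,0]).sum(),(L*Q).sum())
R=np.array([[np.cos(yaw),-np.sin(yaw)],[np.sin(yaw),np.cos(yaw)]])
print("centre",c,"yaw",yaw,"res",np.round(P-c-L@R.T,1).tolist())
print("knob angles",{q:round(yaw-out[q][2],3) for q in"abcd"})
G=c+L@R.T;print("grips",np.round(G,1).tolist())
np.save("G.npy",np.c_[G,[out[q][2] for q in"abcd"]])
s=manip.sense();T=np.arctan2(s['orientation'][1,0],s['orientation'][0,0])
for q,g in zip("abcd",np.load("G.npy")):print(q,"tool shift",np.round(shift([g[0],g[1],100.5-19]),1),"turn",round(T-g[2],3))
E
python3 fit.py
```

```text
disc [279.59034792 116.26823793] [535.7133555  -32.90611539]
a [5.71503e+02 4.26070e+01 2.76000e-01] 232 895.0
b [4.57399e+02 3.09600e+00 3.80000e-02] 168 629.0
c [ 4.97286e+02 -1.08845e+02  2.36000e-01] 186 657.0
d [ 6.11204e+02 -6.91550e+01  1.51000e-01] 222 827.0
centre [534.34838914 -33.07431508] yaw 0.3380260280912072 res [[0.4, -0.8], [-0.4, -0.5], [-0.4, 0.7], [0.4, 0.6]]
knob angles {'a': np.float64(0.062), 'b': np.float64(0.3), 'c': np.float64(0.102), 'd': np.float64(0.188)}
grips [[571.1, 43.4], [457.8, 3.6], [497.6, -109.6], [610.9, -69.8]]
a tool shift [134.6 -60.5 218. ] turn 0.128
b tool shift [ 14.9 -68.4 218.1] turn 0.366
c tool shift [  7.   51.3 218.2] turn 0.168
d tool shift [126.7  59.2 218.1] turn 0.253
```

```bash
cat > fit2.py <<'E'
import io,contextlib
with contextlib.redirect_stdout(io.StringIO()):
    from fit import *
# dark-only mask, mark strip ignored, centre fixed to square fit
d2=(w.max(2)<95).astype(float)
for q,g in zip("abcd",np.load("G.npy")):
    res=[]
    for th in np.arange(-.1,.6,.02):
        m=render(g[0],g[1],th,100.4)
        Rm=np.array([[np.cos(th),-np.sin(th)],[np.sin(th),np.cos(th)]])
        M=np.zeros((420,560),np.uint8)
        S=np.array([[2,3.5],[20,3.5],[20,-3.5],[2,-3.5]])@Rm.T+g[:2]
        cv2.fillConvexPoly(M,np.int32(np.round([proj(k,[*p,115.4]) for p in S])),1)
        u=proj(k,[g[0],g[1],100]).astype(int)
        sl=(slice(max(0,u[1]-45),u[1]+45),slice(u[0]-45,u[0]+45))
        res.append((np.abs(m-d2)*(1-M))[sl].sum())
    j=int(np.argmin(res));th=-.1+.02*j
    print(q,"dark fit",round(th,2),round(min(res)),"turn angle",round(yaw-th,3))
    # white mark direction: bright centroid within the bar outline at best th
    m=render(g[0],g[1],th,100.4)>.9
    wm=((w.min(2)>150)&cv2.erode(m.astype(np.uint8),np.ones((3,3))).astype(bool))
    v,x=np.nonzero(wm);pm=ray(k,(x.mean(),v.mean()),115.5)[:2]-g[:2]
    print("   mark",len(x),np.round(pm,1),round(np.arctan2(pm[1],pm[0]),3))
E
python3 fit2.py
```

```text
a dark fit 0.24 214 turn angle 0.098
   mark 93 [11.3  2.1] 0.179
b dark fit 0.08 190 turn angle 0.258
   mark 73 [11.7  1.7] 0.146
c dark fit 0.16 213 turn angle 0.178
   mark 72 [12.4  1.6] 0.125
d dark fit 0.2 213 turn angle 0.138
   mark 99 [9.  2.7] 0.287
```

Request:
drive_tool([
  [0.034,-0.015,0,-0.123],
  [0.067,-0.03,0,-0.246],
  [0.101,-0.045,0.01,-0.37],
  [0.135,-0.0605,0.04,-0.493],
  [0.135,-0.0605,0.08,-0.616],
  [0.135,-0.0605,0.115,-0.74],
  [0.135,-0.0605,0.15,-0.863],
  [0.135,-0.0605,0.16,-0.986],
])

```text
time: 2.95
tool_pos: [568.7, 42.5, 134.2]
orientation: [[0.174, 0.985, -0.008], [0.985, -0.174, -0.002], [-0.003, -0.007, -1.0]]
wrist_force: [-1.4, -1.3, -0.2]
grip_width: 45.0
```

Request:
drive_tool([
  [0,0,0,-0.123],
  [0,0,0,-0.246],
  [0,0,0,-0.37],
  [0,0,0,-0.493],
  [0,0,0,-0.616],
  [0,0,0,-0.74],
  [0,0,0,-0.863],
  [0,0,0,-0.986],
])

```text
time: 3.62
tool_pos: [571.8, 42.9, 139.6]
orientation: [[-0.724, 0.69, -0.0], [0.69, 0.724, -0.001], [-0.001, -0.001, -1.0]]
wrist_force: [-0.5, -0.8, -0.7]
grip_width: 44.8
```

Request:
drive_tool([
  [0,0,0,-0.123],
  [0,0,0,-0.246],
  [0,0,0,-0.37],
  [0,0,0,-0.493],
  [0,0,0,-0.616],
  [0,0,0,-0.74],
  [0,0,0,-0.863],
  [0,0,0,-0.986],
])

```text
time: 4.28
tool_pos: [571.8, 42.7, 139.4]
orientation: [[-0.975, -0.223, -0.0], [-0.223, 0.975, -0.002], [0.001, -0.001, -1.0]]
wrist_force: [0.2, 1.2, -0.2]
grip_width: 44.9
```

```bash
cat > st.py <<'E'
from h import *
import sys
s=manip.sense();R=np.array(s['orientation']);y=np.arctan2(R[1,0],R[0,0])
print("t",round(s['time'],2),"pos",np.round(s['tool_pos'],1),"yaw+pi",round((y+np.pi+np.pi)%(2*np.pi)-np.pi,3),"j7",round(s['joint_pos'][6],1),"F",np.round(s['wrist_force'],1),"M",np.round(s['moment'],3),"w",round(s['grip_width'],1),"tilt",np.round(R[:2,2],4))
if len(sys.argv)>1:
    g=np.load("G.npy")["abcd".index(sys.argv[1])];z=float(sys.argv[2])
    print("shift",np.round(shift([g[0],g[1],z]),1))
E
python3 st.py a 81.5
python3 - <<'E'
from h import *
w=capture("wrist");cv2.imwrite("pics/w2.png",w[:,:,::-1])
E
```

```text
t 4.28 pos [571.8  42.7 139.4] yaw+pi 0.225 j7 61.1 F [ 0.2  1.2 -0.2] M [ 0.106 -0.127 -0.016] w 44.9 tilt [-0.0004 -0.0016]
shift [ 0.5  0.9 57.9]
```

View pics/w2.png

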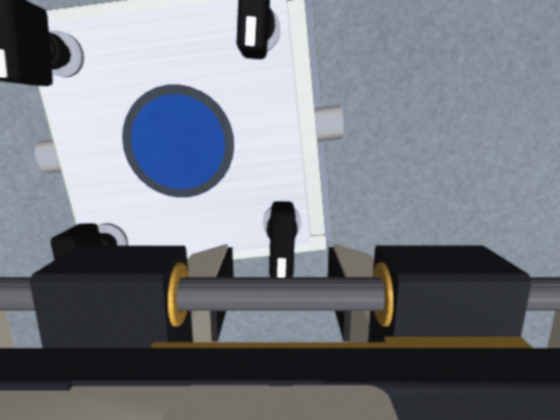

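The picture shows knob a midway between the open fingers at about (282,240), with its bar aligned to the tool. Descending and gripping.

Request:
drive_tool([
  [0,0.001,0.03,0],
  [0,0.001,0.058,0],
  [0,0.001,0.058,0],
])

```text
time: 4.58
tool_pos: [568.8, 42.9, 77.1]
orientation: [[-0.977, -0.215, -0.007], [-0.215, 0.977, -0.003], [0.007, -0.001, -1.0]]
wrist_force: [-1.8, -1.5, -1.0]
grip_width: 44.9
```

Request:
drive_tool([
  [0,0,0,0],
  [0,0,0,0],
  [0,0,0,0],
  [0,0,0,0],
  [0,0,0,0],
], claw=0.005, force=55)

```text
time: 5.0
tool_pos: [572.5, 45.1, 82.9]
orientation: [[-0.976, -0.219, 0.002], [-0.219, 0.976, -0.002], [-0.002, -0.002, -1.0]]
wrist_force: [2.4, -12.7, 5.9]
grip_width: 16.0
```

```bash
python3 st.py a 81.5
```

```text
t 5.0 pos [572.5  45.1  82.9] yaw+pi 0.221 j7 57.3 F [  2.4 -12.7   5.9] M [-2.515 -0.864  0.03 ] w 16.0 tilt [ 0.0022 -0.0019]
shift [ 1.8 -1.4  1.4]
```

Request:
drive_tool([
  [0,0,0,0],
  [0,0,0.0003,0.11],
  [0,0,0.0006,0.22],
  [0,0,0.0009,0.34],
  [0,0,0.0012,0.46],
  [0,0,0.0015,0.58],
  [0,0,0.0018,0.7],
  [0,0,0.002,0.79],
])

```text
time: 5.67
tool_pos: [572.7, 43.3, 81.0]
orientation: [[-0.838, 0.545, 0.002], [0.545, 0.838, -0.004], [-0.004, -0.002, -1.0]]
wrist_force: [0.3, -8.4, 6.0]
grip_width: 13.5
```

Request:
drive_tool([
  [0,0,0,0],
  [0,0,0,0],
])

```text
time: 5.83
tool_pos: [572.7, 43.3, 80.9]
orientation: [[-0.841, 0.54, 0.002], [0.54, 0.841, -0.004], [-0.004, -0.002, -1.0]]
wrist_force: [0.3, -8.5, 5.5]
grip_width: 13.9
```

```bash
python3 st.py a 79.5; python3 st.py c 81.5
```

```text
t 5.83 pos [572.7  43.3  80.9] yaw+pi -0.571 j7 18.6 F [ 0.3 -8.5  5.5] M [-1.981 -0.325  0.019] w 13.9 tilt [ 0.0021 -0.0043]
shift [ 1.4 -0.8  1.4]
t 5.83 pos [572.7  43.3  80.9] yaw+pi -0.571 j7 18.6 F [ 0.3 -8.5  5.5] M [-1.981 -0.325  0.019] w 13.9 tilt [ 0.0021 -0.0043]
shift [-1.950e+01 -1.692e+02 -1.000e-01]
```

Request:
drive_tool([
  [0,0,0,0],
  [0,0,0,0],
  [0,0,-0.041,0],
  [-0.005,-0.042,-0.045,-0.12],
  [-0.01,-0.084,-0.045,-0.24],
  [-0.0145,-0.126,-0.045,-0.36],
  [-0.0195,-0.168,-0.045,-0.48],
  [-0.0195,-0.169,-0.045,-0.6],
], claw=0.036)

```text
time: 6.5
tool_pos: [493.2, -114.9, 123.9]
orientation: [[-1.0, -0.029, -0.004], [-0.029, 1.0, -0.005], [0.004, -0.004, -1.0]]
wrist_force: [1.0, -0.4, -0.9]
grip_width: 35.8
```

Request:
drive_tool([
  [0,0,0,-0.12],
  [0,0,0,-0.13],
])

```text
time: 6.67
tool_pos: [496.7, -107.6, 124.9]
orientation: [[-0.986, -0.165, 0.0], [-0.165, 0.986, 0.0], [-0.0, 0.0, -1.0]]
wrist_force: [0.5, 0.9, 0.5]
grip_width: 36.1
```

```bash
python3 st.py c 81.5
```

```text
t 6.67 pos [ 496.7 -107.6  124.9] yaw+pi 0.166 j7 72.4 F [0.5 0.9 0.5] M [ 0.18  -0.154 -0.006] w 36.1 tilt [0.0003 0.0004]
shift [-0.6 -2.1 43.4]
```

Request:
drive_tool([
  [0,-0.001,0.022,0],
  [0,-0.001,0.043,0],
  [0,-0.001,0.043,0],
])

```text
time: 6.92
tool_pos: [495.6, -107.0, 79.2]
orientation: [[-0.987, -0.159, -0.004], [-0.159, 0.987, 0.001], [0.004, 0.002, -1.0]]
wrist_force: [-0.9, 0.5, -0.6]
grip_width: 36.1
```

Request:
drive_tool([
  [0,0,0,0],
  [0,0,0,0],
  [0,0,0,0],
  [0,0,0,0],
  [0,0,0.0003,0.1],
  [0,0,0.0006,0.22],
  [0,0,0.0009,0.34],
  [0,0,0.0012,0.46],
], claw=0.005)

```text
time: 7.58
tool_pos: [498.5, -109.4, 81.9]
orientation: [[-0.954, 0.301, 0.003], [0.301, 0.954, -0.002], [-0.003, -0.002, -1.0]]
wrist_force: [1.3, -5.3, 2.2]
grip_width: 13.5
```

Request:
drive_tool([
  [0,0,0.0003,0.12],
  [0,0,0.0006,0.24],
  [0,0,0.0008,0.33],
  [0,0,0.0008,0.33],
])

```text
time: 7.92
tool_pos: [498.5, -109.3, 81.1]
orientation: [[-0.805, 0.594, 0.003], [0.594, 0.805, -0.003], [-0.004, -0.0, -1.0]]
wrist_force: [1.2, -5.8, -0.3]
grip_width: 13.7
```

```bash
python3 st.py c 79.5; python3 st.py b 81.5
```

```text
t 7.92 pos [ 498.5 -109.3   81.1] yaw+pi -0.635 j7 30.7 F [ 1.2 -5.8 -0.3] M [-1.167 -0.525  0.052] w 13.7 tilt [ 0.0029 -0.0026]
shift [ 0.5 -0.8  1.5]
t 7.92 pos [ 498.5 -109.3   81.1] yaw+pi -0.635 j7 30.7 F [ 1.2 -5.8 -0.3] M [-1.167 -0.525  0.052] w 13.7 tilt [ 0.0029 -0.0026]
shift [99.8 66.7 -0.9]
```

Request:
drive_tool([
  [0,0,0,0],
  [0,0,0,0],
  [0,0,-0.041,0],
  [0.033,0.022,-0.044,-0.12],
  [0.066,0.044,-0.044,-0.24],
  [0.1,0.066,-0.044,-0.36],
  [0.1,0.066,-0.044,-0.48],
  [0.1,0.066,-0.044,-0.6],
], claw=0.036)

```text
time: 8.58
tool_pos: [454.4, 7.4, 124.7]
orientation: [[-1.0, 0.016, 0.001], [0.016, 1.0, 0.0], [-0.001, 0.0, -1.0]]
wrist_force: [-0.3, -1.1, -1.3]
grip_width: 36.1
```

Request:
drive_tool([
  [0,0,0,-0.12],
  [0,0,0,-0.16],
])

```text
time: 8.75
tool_pos: [455.0, 5.1, 124.1]
orientation: [[-0.99, -0.14, 0.0], [-0.14, 0.99, 0.0], [-0.0, 0.0, -1.0]]
wrist_force: [0.1, -0.5, -0.2]
grip_width: 35.8
```

```bash
python3 st.py b 81.5
```

```text
t 8.75 pos [455.    5.1 124.1] yaw+pi 0.14 j7 58.1 F [ 0.1 -0.5 -0.2] M [ 0.109 -0.11  -0.027] w 35.8 tilt [0.0004 0.0003]
shift [-2.6 -1.9 42.6]
```

Request:
drive_tool([
  [-0.0025,-0.0015,0.022,0],
  [-0.0025,-0.0015,0.0425,0],
  [-0.0025,-0.0015,0.0425,0],
])

```text
time: 9.0
tool_pos: [456.0, 3.1, 79.1]
orientation: [[-0.991, -0.132, -0.004], [-0.132, 0.991, 0.0], [0.004, 0.001, -1.0]]
wrist_force: [-0.3, -0.9, -0.5]
grip_width: 35.7
```

Request:
drive_tool([
  [0,0,0,0],
  [0,0,0,0],
  [0,0,0,0],
  [0,0,0,0],
  [0,0,0.0003,0.1],
  [0,0,0.0006,0.22],
  [0,0,0.0009,0.34],
  [0,0,0.0012,0.46],
], claw=0.005)

```text
time: 9.67
tool_pos: [458.4, 3.5, 81.1]
orientation: [[-0.945, 0.328, 0.002], [0.328, 0.945, 0.0], [-0.002, 0.001, -1.0]]
wrist_force: [-0.9, 0.3, 3.9]
grip_width: 13.7
```

Request:
drive_tool([
  [0,0,0.0003,0.12],
  [0,0,0.0006,0.24],
  [0,0,0.0008,0.33],
  [0,0,0.0008,0.33],
])

```text
time: 10.0
tool_pos: [458.4, 3.6, 80.2]
orientation: [[-0.789, 0.614, 0.002], [0.614, 0.789, -0.0], [-0.002, 0.001, -1.0]]
wrist_force: [-0.4, 1.0, 3.2]
grip_width: 13.5
```

```bash
python3 st.py b 79.5; python3 st.py d 81.5
```

```text
t 10.0 pos [458.4   3.6  80.2] yaw+pi -0.662 j7 16.0 F [-0.4  1.   3.2] M [ 0.249 -0.057  0.038] w 13.5 tilt [ 0.002  -0.0004]
shift [ 0.5 -0.3  0.7]
t 10.0 pos [458.4   3.6  80.2] yaw+pi -0.662 j7 16.0 F [-0.4  1.   3.2] M [ 0.249 -0.057  0.038] w 13.5 tilt [ 0.002  -0.0004]
shift [-165.4   35.8   -1. ]
```

Request:
drive_tool([
  [0,0,0,0],
  [0,0,0,0],
  [0,0,-0.041,0],
  [-0.04,0.0085,-0.044,-0.12],
  [-0.08,0.017,-0.044,-0.24],
  [-0.12,0.026,-0.044,-0.36],
  [-0.16,0.0345,-0.044,-0.48],
  [-0.1655,0.036,-0.044,-0.6],
], claw=0.036)

```text
time: 10.67
tool_pos: [615.8, -74.7, 122.5]
orientation: [[-0.998, 0.057, 0.003], [0.057, 0.998, -0.001], [-0.003, -0.0, -1.0]]
wrist_force: [-0.4, -0.5, 0.3]
grip_width: 36.3
```

Request:
drive_tool([
  [0,0,0,-0.12],
  [0,0,0,-0.24],
  [0,0,0,-0.28],
])

```text
time: 10.92
tool_pos: [610.5, -69.9, 122.5]
orientation: [[-0.973, -0.229, -0.001], [-0.229, 0.973, 0.001], [0.001, 0.001, -1.0]]
wrist_force: [0.3, -0.5, -0.2]
grip_width: 35.7
```

```bash
python3 st.py d 81.5
```

```text
t 10.92 pos [610.5 -69.9 122.5] yaw+pi 0.231 j7 73.0 F [ 0.3 -0.5 -0.2] M [ 0.133 -0.153 -0.   ] w 35.7 tilt [-0.0011  0.001 ]
shift [-0.4 -0.  41. ]
```

Request:
drive_tool([
  [-0.001,0,0.022,0],
  [-0.001,0,0.041,0],
  [-0.001,0,0.041,0],
])

```text
time: 11.17
tool_pos: [609.4, -70.2, 78.6]
orientation: [[-0.975, -0.222, -0.005], [-0.222, 0.975, 0.0], [0.005, 0.001, -1.0]]
wrist_force: [-1.3, -1.1, -0.2]
grip_width: 36.3
```

Request:
drive_tool([
  [0,0,0,0],
  [0,0,0,0],
  [0,0,0,0],
  [0,0,0,0],
  [0,0,0.0003,0.1],
  [0,0,0.0006,0.22],
  [0,0,0.0009,0.34],
  [0,0,0.0012,0.46],
], claw=0.005)

```text
time: 11.83
tool_pos: [612.4, -69.6, 82.2]
orientation: [[-0.97, 0.241, 0.002], [0.241, 0.97, -0.001], [-0.002, -0.0, -1.0]]
wrist_force: [-0.2, -2.2, 1.2]
grip_width: 13.5
```

Request:
drive_tool([
  [0,0,0.0003,0.12],
  [0,0,0.0006,0.24],
  [0,0,0.0008,0.33],
  [0,0,0.0008,0.33],
])

```text
time: 12.17
tool_pos: [612.4, -69.7, 81.4]
orientation: [[-0.841, 0.541, 0.002], [0.541, 0.841, -0.001], [-0.002, -0.0, -1.0]]
wrist_force: [0.5, -1.4, 1.9]
grip_width: 14.0
```

```bash
python3 st.py d 79.5; python3 st.py a 79.5
```

```text
t 12.17 pos [612.4 -69.7  81.4] yaw+pi -0.572 j7 31.2 F [ 0.5 -1.4  1.9] M [-0.409 -0.197  0.068] w 14.0 tilt [ 0.0019 -0.0014]
shift [ 1.3 -0.9  1.9]
t 12.17 pos [612.4 -69.7  81.4] yaw+pi -0.572 j7 31.2 F [ 0.5 -1.4  1.9] M [-0.409 -0.197  0.068] w 14.0 tilt [ 0.0019 -0.0014]
shift [96.  72.8  1.6]
```

All four are now about an eighth of a turn down, with torques under 0.07 N m. Starting the second round at a, in small torque-checked steps.

Request:
drive_tool([
  [0,0,0,0],
  [0,0,0,0],
  [0,0,-0.041,0],
  [0.032,0.025,-0.044,0],
  [0.064,0.05,-0.044,0],
  [0.095,0.0735,-0.044,0],
  [0.095,0.0735,-0.044,0],
  [0.095,0.0735,-0.044,0],
], claw=0.036)

```text
time: 12.83
tool_pos: [570.2, 47.2, 124.8]
orientation: [[-0.847, 0.531, 0.0], [0.531, 0.847, 0.001], [0.0, 0.001, -1.0]]
wrist_force: [0.7, -0.1, 0.5]
grip_width: 35.9
```

```bash
python3 - <<'E'
import numpy as np
g=np.load("G.npy");g[:,:2]+=[1.2,.1];np.save("G.npy",g)
E
python3 st.py a 79.5
```

```text
t 12.83 pos [570.2  47.2 124.8] yaw+pi -0.56 j7 21.8 F [ 0.7 -0.1  0.5] M [ 0.026 -0.144 -0.012] w 35.9 tilt [0.0002 0.0012]
shift [-3.8 -2.1 45.3]
```

Request:
drive_tool([
  [-0.0035,-0.002,0.022,0],
  [-0.0035,-0.002,0.0445,0],
  [-0.0035,-0.002,0.0445,0],
])

```text
time: 13.08
tool_pos: [571.1, 37.9, 76.0]
orientation: [[-0.843, 0.538, -0.006], [0.538, 0.843, -0.001], [0.004, -0.004, -1.0]]
wrist_force: [-0.8, -0.8, -1.8]
grip_width: 36.2
```

Request:
drive_tool([
  [0,0,0,0],
  [0,0,0,0],
  [0,0,0,0],
  [0,0,0,0],
  [0,0,0.0001,0.05],
  [0,0,0.0002,0.1],
  [0,0,0.0002,0.1],
], claw=0.005)

```text
time: 13.67
tool_pos: [574.4, 41.3, 80.9]
orientation: [[-0.784, 0.621, 0.003], [0.621, 0.784, 0.001], [-0.002, 0.003, -1.0]]
wrist_force: [2.7, 2.5, 1.4]
grip_width: 13.8
```

```bash
python3 st.py
```

```text
t 13.67 pos [574.4  41.3  80.9] yaw+pi -0.67 j7 14.6 F [2.7 2.5 1.4] M [ 0.66  -0.724  0.059] w 13.8 tilt [0.0033 0.0013]
```

Request:
drive_tool([
  [0,0,0.0001,0.05],
  [0,0,0.0002,0.1],
  [0,0,0.0002,0.1],
])

```text
time: 13.92
tool_pos: [574.1, 41.0, 80.6]
orientation: [[-0.719, 0.695, 0.003], [0.695, 0.719, 0.001], [-0.001, 0.002, -1.0]]
wrist_force: [2.4, 2.1, 3.7]
grip_width: 13.8
```

```bash
python3 st.py
```

```text
t 13.92 pos [574.1  41.   80.6] yaw+pi -0.768 j7 9.8 F [2.4 2.1 3.7] M [ 0.604 -0.579  0.049] w 13.8 tilt [0.0028 0.0007]
```

Request:
drive_tool([
  [-0.001,-0.001,0.0001,0.05],
  [-0.0015,-0.001,0.0002,0.1],
  [-0.0015,-0.001,0.0002,0.1],
])

```text
time: 14.17
tool_pos: [574.0, 40.7, 80.3]
orientation: [[-0.648, 0.762, 0.002], [0.762, 0.648, 0.002], [0.001, 0.003, -1.0]]
wrist_force: [0.3, 4.5, 4.6]
grip_width: 13.8
```

```bash
python3 st.py
```

```text
t 14.17 pos [574.   40.7  80.3] yaw+pi -0.866 j7 5.2 F [0.3 4.5 4.6] M [ 1.364 -0.201  0.045] w 13.8 tilt [0.002  0.0023]
```

Request:
drive_tool([
  [0,0,0.0001,0.04],
  [0,0,0.0002,0.08],
  [0,0,0.0002,0.08],
])

```text
time: 14.42
tool_pos: [573.8, 40.6, 80.1]
orientation: [[-0.585, 0.811, 0.002], [0.811, 0.585, 0.002], [0.001, 0.002, -1.0]]
wrist_force: [-0.7, 5.3, 5.9]
grip_width: 13.7
```

```bash
python3 st.py; python3 st.py c 79.5
```

```text
t 14.42 pos [573.8  40.6  80.1] yaw+pi -0.946 j7 1.4 F [-0.7  5.3  5.9] M [1.207 0.135 0.005] w 13.7 tilt [0.0016 0.002 ]
t 14.42 pos [573.8  40.6  80.1] yaw+pi -0.946 j7 1.4 F [-0.7  5.3  5.9] M [1.207 0.135 0.005] w 13.7 tilt [0.0016 0.002 ]
shift [ -77.8 -148.6    0.2]
```

Request:
drive_tool([
  [0,0,0,0],
  [0,0,0,0],
  [0,0,-0.041,0],
  [-0.019,-0.037,-0.044,-0.1],
  [-0.038,-0.074,-0.044,-0.2],
  [-0.057,-0.111,-0.044,-0.3],
  [-0.0775,-0.148,-0.044,-0.31],
  [-0.0775,-0.148,-0.044,-0.31],
], claw=0.036)

```text
time: 15.08
tool_pos: [493.2, -121.1, 121.4]
orientation: [[-0.798, 0.603, -0.006], [0.603, 0.798, -0.006], [0.002, -0.008, -1.0]]
wrist_force: [-0.4, -0.7, -1.3]
grip_width: 36.3
```

Request:
drive_tool([
  [0,0,0,0],
  [0,0,0,0],
])

```text
time: 15.25
tool_pos: [498.2, -111.3, 122.9]
orientation: [[-0.803, 0.596, -0.0], [0.596, 0.803, -0.0], [0.0, -0.0, -1.0]]
wrist_force: [-0.2, 0.1, -0.2]
grip_width: 35.9
```

```bash
python3 st.py c 79.8
```

```text
t 15.25 pos [ 498.2 -111.3  122.9] yaw+pi -0.639 j7 34.6 F [-0.2  0.1 -0.2] M [ 0.106 -0.105 -0.007] w 35.9 tilt [-0.0002 -0.0002]
shift [ 0.5  1.9 43.1]
```

Request:
drive_tool([
  [0.0005,0.002,0.022,0],
  [0.0005,0.002,0.043,0],
  [0.0005,0.002,0.043,0],
])

```text
time: 15.5
tool_pos: [497.7, -107.2, 77.2]
orientation: [[-0.805, 0.593, -0.004], [0.593, 0.805, 0.001], [0.004, -0.002, -1.0]]
wrist_force: [-0.6, 0.1, -1.1]
grip_width: 35.7
```

Request:
drive_tool([
  [0,0,0,0],
  [0,0,0,0],
  [0,0,0,0],
  [0,0,0,0],
  [0,0,0.0002,0.07],
  [0,0,0.0004,0.14],
  [0,0,0.0006,0.2],
  [0,0,0.0006,0.2],
], claw=0.005)

```text
time: 16.17
tool_pos: [499.0, -109.7, 80.3]
orientation: [[-0.666, 0.746, 0.0], [0.746, 0.666, -0.002], [-0.001, -0.001, -1.0]]
wrist_force: [-4.0, -2.9, 6.0]
grip_width: 13.6
```

```bash
python3 st.py
```

```text
t 16.17 pos [ 499.  -109.7   80.3] yaw+pi -0.842 j7 21.4 F [-4.  -2.9  6. ] M [-0.562  0.676  0.032] w 13.6 tilt [ 0.0001 -0.0019]
```

Request:
drive_tool([
  [0,0,0.0002,0.06],
  [0,0,0.0003,0.11],
  [0,0,0.0003,0.11],
  [0,0,0.0003,0.11],
])

```text
time: 16.5
tool_pos: [499.0, -109.7, 80.0]
orientation: [[-0.584, 0.812, 0.0], [0.812, 0.584, -0.002], [-0.002, -0.001, -1.0]]
wrist_force: [-3.3, -3.9, 6.6]
grip_width: 13.8
```

```bash
python3 st.py; python3 st.py b 79.5
```

```text
t 16.5 pos [ 499.  -109.7   80. ] yaw+pi -0.947 j7 16.3 F [-3.3 -3.9  6.6] M [-0.71   0.772 -0.026] w 13.8 tilt [ 0.     -0.0019]
t 16.5 pos [ 499.  -109.7   80. ] yaw+pi -0.947 j7 16.3 F [-3.3 -3.9  6.6] M [-0.71   0.772 -0.026] w 13.8 tilt [ 0.     -0.0019]
shift [115.5  33.8   0.3]
```

Request:
drive_tool([
  [0,0,0,0],
  [0,0,0,0],
  [0,0,-0.041,0],
  [0.038,0.011,-0.044,-0.1],
  [0.076,0.022,-0.044,-0.2],
  [0.1155,0.034,-0.044,-0.28],
  [0.1155,0.034,-0.044,-0.28],
  [0.1155,0.034,-0.044,-0.28],
], claw=0.036)

```text
time: 17.17
tool_pos: [459.2, 7.3, 123.7]
orientation: [[-0.789, 0.615, 0.001], [0.615, 0.789, 0.001], [-0.001, 0.001, -1.0]]
wrist_force: [-0.0, -1.7, -0.1]
grip_width: 36.3
```

Request:
drive_tool([
  [0,0,0,0],
])

```text
time: 17.25
tool_pos: [459.9, 4.7, 123.3]
orientation: [[-0.785, 0.619, 0.001], [0.619, 0.785, -0.0], [-0.001, 0.0, -1.0]]
wrist_force: [1.0, -0.8, -0.4]
grip_width: 36.3
```

```bash
python3 st.py b 79.8
```

```text
t 17.25 pos [459.9   4.7 123.3] yaw+pi -0.668 j7 20.0 F [ 1.  -0.8 -0.4] M [-0.037 -0.133  0.009] w 36.3 tilt [ 0.0007 -0.0002]
shift [ 0.1 -1.2 43.5]
```

Request:
drive_tool([
  [0,-0.001,0.022,0],
  [0,-0.001,0.043,0],
  [0,-0.001,0.043,0],
])

```text
time: 17.5
tool_pos: [457.4, 2.0, 77.3]
orientation: [[-0.783, 0.622, -0.004], [0.622, 0.783, -0.001], [0.003, -0.003, -1.0]]
wrist_force: [-1.4, 0.0, -1.0]
grip_width: 36.0
```

Request:
drive_tool([
  [0,0,0,0],
  [0,0,0,0],
  [0,0,0,0],
  [0,0,0,0],
  [0,0,0.0002,0.07],
  [0,0,0.0004,0.14],
  [0,0,0.0005,0.18],
  [0,0,0.0005,0.18],
], claw=0.005)

```text
time: 18.17
tool_pos: [459.0, 3.2, 80.3]
orientation: [[-0.66, 0.752, 0.001], [0.752, 0.66, -0.002], [-0.002, -0.0, -1.0]]
wrist_force: [-1.3, -4.2, 5.9]
grip_width: 13.9
```

```bash
python3 st.py
```

```text
t 18.17 pos [459.    3.2  80.3] yaw+pi -0.85 j7 7.2 F [-1.3 -4.2  5.9] M [-0.735  0.301  0.078] w 13.9 tilt [ 0.0008 -0.0015]
```

Request:
drive_tool([
  [0,0,0.0002,0.06],
  [0,0,0.0003,0.1],
  [0,0,0.0003,0.1],
  [0,0,0.0003,0.1],
])

```text
time: 18.5
tool_pos: [459.0, 3.2, 80.0]
orientation: [[-0.584, 0.812, 0.001], [0.812, 0.584, -0.002], [-0.002, -0.0, -1.0]]
wrist_force: [-1.1, -3.7, 8.0]
grip_width: 14.0
```

```bash
python3 st.py; python3 st.py d 79.8
```

```text
t 18.5 pos [459.    3.2  80. ] yaw+pi -0.947 j7 2.6 F [-1.1 -3.7  8. ] M [-0.9    0.461 -0.027] w 14.0 tilt [ 0.0006 -0.0016]
t 18.5 pos [459.    3.2  80. ] yaw+pi -0.947 j7 2.6 F [-1.1 -3.7  8. ] M [-0.9    0.461 -0.027] w 14.0 tilt [ 0.0006 -0.0016]
shift [-148.6   81.6    0.4]
```

Request:
drive_tool([
  [0,0,0,0],
  [0,0,0,0],
  [0,0,-0.041,0],
  [-0.037,0.0205,-0.044,-0.1],
  [-0.074,0.041,-0.044,-0.2],
  [-0.111,0.061,-0.044,-0.3],
  [-0.1485,0.0815,-0.044,-0.39],
  [-0.1485,0.0815,-0.044,-0.39],
], claw=0.036)

```text
time: 19.17
tool_pos: [617.5, -74.2, 122.6]
orientation: [[-0.848, 0.529, 0.004], [0.529, 0.848, -0.0], [-0.003, 0.002, -1.0]]
wrist_force: [-1.1, -1.2, 0.7]
grip_width: 36.2
```

Request:
drive_tool([
  [0,0,0,0],
  [0,0,0,0],
])

```text
time: 19.33
tool_pos: [611.2, -68.3, 122.9]
orientation: [[-0.848, 0.529, -0.001], [0.529, 0.848, 0.001], [0.001, 0.001, -1.0]]
wrist_force: [-0.0, 1.8, 0.7]
grip_width: 35.9
```

```bash
python3 st.py d 79.8
```

```text
t 19.33 pos [611.2 -68.3 122.9] yaw+pi -0.558 j7 34.2 F [-0.   1.8  0.7] M [ 0.127 -0.119  0.048] w 35.9 tilt [-0.0007  0.0013]
shift [-1.5 -0.8 43.1]
```

Request:
drive_tool([
  [-0.0015,-0.0005,0.022,0],
  [-0.0015,-0.0005,0.043,0],
  [-0.0015,-0.0005,0.043,0],
])

```text
time: 19.58
tool_pos: [609.2, -69.7, 77.2]
orientation: [[-0.849, 0.528, -0.005], [0.528, 0.849, -0.0], [0.005, -0.003, -1.0]]
wrist_force: [-1.5, -0.0, -0.1]
grip_width: 36.2
```

Request:
drive_tool([
  [0,0,0,0],
  [0,0,0,0],
  [0,0,0,0],
  [0,0,0,0],
  [0,0,0.0002,0.09],
  [0,0,0.0004,0.18],
  [0,0,0.0006,0.26],
  [0,0,0.0006,0.26],
], claw=0.005)

```text
time: 20.25
tool_pos: [612.9, -70.5, 80.9]
orientation: [[-0.681, 0.732, 0.001], [0.732, 0.681, -0.001], [-0.002, 0.0, -1.0]]
wrist_force: [-2.2, -0.4, 5.3]
grip_width: 13.3
```

```bash
python3 st.py
```

```text
t 20.25 pos [612.9 -70.5  80.9] yaw+pi -0.822 j7 19.4 F [-2.2 -0.4  5.3] M [-0.16   0.437  0.04 ] w 13.3 tilt [ 0.0012 -0.001 ]
```

Request:
drive_tool([
  [0,0,0.0002,0.07],
  [0,0,0.0003,0.13],
  [0,0,0.0003,0.13],
  [0,0,0.0003,0.13],
])

```text
time: 20.58
tool_pos: [612.8, -70.6, 80.6]
orientation: [[-0.585, 0.811, 0.001], [0.811, 0.585, -0.001], [-0.001, -0.0, -1.0]]
wrist_force: [-3.5, -2.0, 8.4]
grip_width: 13.9
```

```bash
python3 st.py; python3 st.py a 79
```

```text
t 20.58 pos [612.8 -70.6  80.6] yaw+pi -0.945 j7 13.3 F [-3.5 -2.   8.4] M [-0.342  0.672  0.057] w 13.9 tilt [ 0.0008 -0.0012]
t 20.58 pos [612.8 -70.6  80.6] yaw+pi -0.945 j7 13.3 F [-3.5 -2.   8.4] M [-0.342  0.672  0.057] w 13.9 tilt [ 0.0008 -0.0012]
shift [116.2  33.9   1.4]
```

Request:
drive_tool([
  [0,0,0,0],
  [0,0,0,0],
  [0,0,-0.041,0],
  [0.038,0.011,-0.044,0],
  [0.076,0.022,-0.044,0],
  [0.116,0.034,-0.044,0],
  [0.116,0.034,-0.044,0],
  [0.116,0.034,-0.044,0],
], claw=0.036)

```text
time: 21.25
tool_pos: [571.9, 47.3, 124.1]
orientation: [[-0.589, 0.808, 0.001], [0.808, 0.589, 0.001], [0.0, 0.001, -1.0]]
wrist_force: [0.9, -1.6, -0.0]
grip_width: 35.9
```

Request:
drive_tool([
  [0,0,0,0],
  [0,0,0.022,0],
  [0,0,0.043,0],
  [0,0,0.043,0],
])

```text
time: 21.58
tool_pos: [570.9, 41.0, 76.8]
orientation: [[-0.582, 0.813, -0.005], [0.813, 0.582, -0.002], [0.002, -0.005, -1.0]]
wrist_force: [-0.5, -0.7, -0.8]
grip_width: 35.8
```

```bash
python3 st.py a 79.3
```

```text
t 21.58 pos [570.9  41.   76.8] yaw+pi -0.95 j7 1.0 F [-0.5 -0.7 -0.8] M [-0.1    0.02   0.026] w 35.8 tilt [-0.0051 -0.0016]
shift [ 1.3  2.6 -2.5]
```

Request:
drive_tool([
  [0,0,0,0],
  [0,0,0,0],
  [0,0,0,0],
  [0,0,0,0],
  [0,0,0.0001,0.03],
  [0,0,0.0002,0.06],
  [0,0,0.0002,0.06],
  [0,0,0.0002,0.06],
], claw=0.005)

```text
time: 22.25
tool_pos: [572.4, 42.9, 81.1]
orientation: [[-0.533, 0.846, 0.0], [0.846, 0.533, -0.002], [-0.001, -0.001, -1.0]]
wrist_force: [-3.0, -3.1, 5.4]
grip_width: 13.8
```

```bash
python3 st.py
```

```text
t 22.25 pos [572.4  42.9  81.1] yaw+pi -1.008 j7 -1.9 F [-3.  -3.1  5.4] M [-0.54   0.653  0.055] w 13.8 tilt [ 0.     -0.0017]
```

Request:
drive_tool([
  [0,0,0.0001,0.03],
  [0,0,0.0002,0.06],
  [0,0,0.0002,0.06],
  [0,0,0.0002,0.06],
])

```text
time: 22.58
tool_pos: [572.4, 42.9, 81.0]
orientation: [[-0.481, 0.876, 0.0], [0.876, 0.481, -0.002], [-0.002, -0.001, -1.0]]
wrist_force: [-4.0, -2.4, 5.6]
grip_width: 13.5
```

```bash
python3 st.py a 79.3
```

```text
t 22.58 pos [572.4  42.9  81. ] yaw+pi -1.068 j7 -4.8 F [-4.  -2.4  5.6] M [-0.689  0.697  0.038] w 13.5 tilt [ 0.     -0.0017]
shift [0.6 0.2 1.7]
```

Angle is about 1.406 and the knob is still free. Continuing on a.

Request:
drive_tool([
  [0,0,0.0001,0.03],
  [0,0,0.0002,0.06],
  [0,0,0.0002,0.06],
  [0,0,0.0002,0.06],
])

```text
time: 22.92
tool_pos: [572.3, 42.8, 80.8]
orientation: [[-0.428, 0.904, -0.0], [0.904, 0.428, -0.002], [-0.002, -0.001, -1.0]]
wrist_force: [-3.6, -3.1, 6.5]
grip_width: 13.7
```

```bash
python3 st.py
```

```text
t 22.92 pos [572.3  42.8  80.8] yaw+pi -1.129 j7 -7.7 F [-3.6 -3.1  6.5] M [-0.699  0.779  0.071] w 13.7 tilt [-0.0001 -0.0018]
```

Request:
drive_tool([
  [0,0,0.0001,0.03],
  [0,0,0.0002,0.06],
  [0,0,0.0002,0.06],
  [0,0,0.0002,0.06],
])

```text
time: 23.25
tool_pos: [572.2, 42.8, 80.6]
orientation: [[-0.373, 0.928, -0.0], [0.928, 0.373, -0.002], [-0.002, -0.001, -1.0]]
wrist_force: [-3.8, -3.1, 6.8]
grip_width: 13.8
```

```bash
python3 st.py a 79.3
```

```text
t 23.25 pos [572.2  42.8  80.6] yaw+pi -1.188 j7 -10.6 F [-3.8 -3.1  6.8] M [-0.747  0.896  0.015] w 13.8 tilt [-0.0001 -0.0019]
shift [0.7 0.3 1.3]
```

Request:
drive_tool([
  [0,0,0,0],
  [0,0,0,0],
  [0,0,-0.041,0],
  [-0.028,-0.031,-0.044,-0.1],
  [-0.056,-0.062,-0.044,-0.2],
  [-0.084,-0.093,-0.044,-0.24],
  [-0.114,-0.125,-0.044,-0.24],
  [-0.114,-0.125,-0.044,-0.24],
], claw=0.036)

```text
time: 23.92
tool_pos: [495.5, -117.5, 123.0]
orientation: [[-0.576, 0.818, -0.003], [0.818, 0.576, -0.005], [-0.002, -0.005, -1.0]]
wrist_force: [0.1, -1.0, -1.4]
grip_width: 36.4
```

Request:
drive_tool([
  [0,0,0,0],
  [0,0,0.022,0],
  [0,0,0.043,0],
  [0,0,0.043,0],
])

```text
time: 24.25
tool_pos: [498.1, -107.3, 78.2]
orientation: [[-0.585, 0.811, -0.003], [0.811, 0.585, 0.001], [0.003, -0.002, -1.0]]
wrist_force: [-2.0, -0.3, -0.1]
grip_width: 35.6
```

```bash
python3 st.py c 79.3
```

```text
t 24.25 pos [ 498.1 -107.3   78.2] yaw+pi -0.946 j7 16.6 F [-2.  -0.3 -0.1] M [ 0.066 -0.061 -0.014] w 35.6 tilt [-0.003   0.0014]
shift [-2.2 -0.7 -1.1]
```

Request:
drive_tool([
  [0,0,0,0],
  [0,0,0,0],
  [0,0,0,0],
  [0,0,0,0],
  [0,0,0.0002,0.08],
  [0,0,0.0004,0.16],
  [0,0,0.0006,0.24],
  [0,0,0.0006,0.24],
], claw=0.005)

```text
time: 24.92
tool_pos: [498.7, -109.2, 80.8]
orientation: [[-0.369, 0.929, -0.001], [0.929, 0.369, -0.001], [-0.001, -0.001, -1.0]]
wrist_force: [-5.0, -1.8, 5.0]
grip_width: 13.8
```

Request:
drive_tool([
  [0,0,0,0],
  [0,0,0,0],
])

```text
time: 25.08
tool_pos: [498.7, -109.1, 80.7]
orientation: [[-0.376, 0.927, -0.001], [0.927, 0.376, -0.001], [-0.001, -0.001, -1.0]]
wrist_force: [-5.5, -1.6, 7.3]
grip_width: 13.8
```

```bash
python3 st.py c 79
```

```text
t 25.08 pos [ 498.7 -109.1   80.7] yaw+pi -1.186 j7 5.3 F [-5.5 -1.6  7.3] M [-0.484  1.099  0.029] w 13.8 tilt [-0.0006 -0.0014]
shift [-0.4 -0.   1.7]
```

Request:
drive_tool([
  [0,0,0.0003,0.03],
  [0,0,0.0006,0.06],
  [0,0,0.0006,0.06],
  [0,0,0.0006,0.06],
])

```text
time: 25.42
tool_pos: [498.8, -109.2, 80.4]
orientation: [[-0.319, 0.948, -0.0], [0.948, 0.319, -0.002], [-0.001, -0.001, -1.0]]
wrist_force: [-7.3, -1.5, 13.2]
grip_width: 13.2
```

```bash
python3 st.py
```

```text
t 25.42 pos [ 498.8 -109.2   80.4] yaw+pi -1.246 j7 2.4 F [-7.3 -1.5 13.2] M [-0.439  1.472  0.05 ] w 13.2 tilt [-0.0004 -0.0016]
```

Request:
drive_tool([
  [0,0,0.0002,0.03],
  [0,0,0.0004,0.06],
  [0,0,0.0004,0.06],
  [0,0,0.0004,0.06],
])

```text
time: 25.75
tool_pos: [498.8, -109.1, 80.3]
orientation: [[-0.262, 0.965, -0.0], [0.965, 0.262, -0.002], [-0.002, -0.001, -1.0]]
wrist_force: [-6.4, -2.3, 14.9]
grip_width: 13.8
```

```bash
python3 st.py c 79.3
```

```text
t 25.75 pos [ 498.8 -109.1   80.3] yaw+pi -1.306 j7 -0.5 F [-6.4 -2.3 14.9] M [-0.421  1.661  0.016] w 13.8 tilt [-0.0003 -0.0017]
shift [-0.3 -0.1  1. ]
```

Request:
drive_tool([
  [0,0,0,0],
  [0,0,0,0],
  [0,0,-0.041,0],
  [0.038,-0.003,-0.045,-0.1],
  [0.076,-0.006,-0.045,-0.2],
  [0.1195,-0.009,-0.045,-0.3],
  [0.1195,-0.009,-0.045,-0.36],
  [0.1195,-0.009,-0.045,-0.36],
], claw=0.036)

```text
time: 26.42
tool_pos: [459.3, 7.3, 124.7]
orientation: [[-0.591, 0.806, 0.002], [0.806, 0.591, 0.001], [-0.0, 0.002, -1.0]]
wrist_force: [0.2, -0.8, -0.2]
grip_width: 35.9
```

Request:
drive_tool([
  [0,0,0,0],
  [0,0,0.022,0],
  [0,0,0.0425,0],
  [0,0,0.0425,0],
])

```text
time: 26.75
tool_pos: [458.2, 2.7, 78.8]
orientation: [[-0.58, 0.814, -0.004], [0.814, 0.58, -0.0], [0.002, -0.003, -1.0]]
wrist_force: [-0.4, 0.2, 0.8]
grip_width: 36.1
```

```bash
python3 st.py b 79.3
```

```text
t 26.75 pos [458.2   2.7  78.8] yaw+pi -0.952 j7 2.8 F [-0.4  0.2  0.8] M [ 0.026 -0.05  -0.066] w 36.1 tilt [-0.004  -0.0004]
shift [ 0.4  1.3 -0.5]
```

Request:
drive_tool([
  [0,0,0,0],
  [0,0,0,0],
  [0,0,0,0],
  [0,0,0,0],
  [0,0,0.0002,0.09],
  [0,0,0.0004,0.18],
  [0,0,0.0006,0.27],
  [0,0,0.0009,0.36],
], claw=0.005)

```text
time: 27.42
tool_pos: [458.9, 3.3, 81.2]
orientation: [[-0.255, 0.967, -0.001], [0.967, 0.255, -0.002], [-0.002, -0.001, -1.0]]
wrist_force: [-4.7, -3.5, 7.4]
grip_width: 13.6
```

Request:
drive_tool([
  [0,0,0,0],
  [0,0,0,0],
  [0,0,0,0],
])

```text
time: 27.67
tool_pos: [458.8, 3.3, 81.2]
orientation: [[-0.259, 0.966, -0.001], [0.966, 0.259, -0.002], [-0.002, -0.001, -1.0]]
wrist_force: [-3.2, -3.6, 6.2]
grip_width: 13.7
```

```bash
python3 st.py b 79
```

```text
t 27.67 pos [458.8   3.3  81.2] yaw+pi -1.309 j7 -14.3 F [-3.2 -3.6  6.2] M [-0.807  0.776 -0.006] w 13.7 tilt [-0.0008 -0.002 ]
shift [0.4 0.3 2.2]
```

Request:
drive_tool([
  [0,0,0.0003,0.03],
  [0,0,0.0006,0.06],
  [0,0,0.0006,0.06],
  [0,0,0.0006,0.06],
])

```text
time: 28.0
tool_pos: [458.9, 3.3, 80.9]
orientation: [[-0.2, 0.98, -0.001], [0.98, 0.2, -0.002], [-0.002, -0.001, -1.0]]
wrist_force: [-5.4, -3.1, 12.9]
grip_width: 13.5
```

```bash
python3 st.py
```

```text
t 28.0 pos [458.9   3.3  80.9] yaw+pi -1.369 j7 -17.2 F [-5.4 -3.1 12.9] M [-0.934  1.274  0.004] w 13.5 tilt [-0.0006 -0.0022]
```

Request:
drive_tool([
  [0,0,0.0002,0.03],
  [0,0,0.0004,0.06],
  [0,0,0.0004,0.06],
  [0,0,0.0004,0.06],
])

```text
time: 28.33
tool_pos: [458.9, 3.3, 80.8]
orientation: [[-0.141, 0.99, -0.0], [0.99, 0.141, -0.002], [-0.002, -0.001, -1.0]]
wrist_force: [-7.7, -4.1, 17.3]
grip_width: 13.6
```

```bash
python3 st.py b 79.3
```

```text
t 28.33 pos [458.9   3.3  80.8] yaw+pi -1.429 j7 -20.1 F [-7.7 -4.1 17.3] M [-0.997  1.62   0.069] w 13.6 tilt [-0.0005 -0.0024]
shift [0.4 0.2 1.5]
```

Request:
drive_tool([
  [0,0,0,0],
  [0,0,0,0],
  [0,0,-0.041,0],
  [-0.0235,0.035,-0.046,-0.12],
  [-0.047,0.0705,-0.046,-0.24],
  [-0.07,0.106,-0.046,-0.36],
  [-0.094,0.141,-0.046,-0.48],
  [-0.094,0.141,-0.046,-0.48],
], claw=0.036)

```text
time: 29.0
tool_pos: [618.5, -74.0, 125.2]
orientation: [[-0.585, 0.811, 0.004], [0.811, 0.585, -0.001], [-0.003, 0.003, -1.0]]
wrist_force: [-0.8, 0.2, -0.6]
grip_width: 36.0
```

Request:
drive_tool([
  [0,0,0,0],
  [0,0,0.022,0],
  [0,0,0.0425,0],
  [0,0,0.0425,0],
])

```text
time: 29.33
tool_pos: [609.2, -68.0, 79.9]
orientation: [[-0.584, 0.812, -0.006], [0.812, 0.584, 0.0], [0.004, -0.004, -1.0]]
wrist_force: [-1.1, 0.2, -0.3]
grip_width: 35.6
```

```bash
python3 st.py d 79.3
```

```text
t 29.33 pos [609.2 -68.   79.9] yaw+pi -0.948 j7 13.5 F [-1.1  0.2 -0.3] M [ 0.011 -0.07   0.029] w 35.6 tilt [-0.0055  0.0004]
shift [-3.   1.3  0.6]
```

Request:
drive_tool([
  [0,0,0,0],
  [0,0,0,0],
  [0,0,0,0],
  [0,0,0,0],
  [0,0,0.0002,0.09],
  [0,0,0.0004,0.18],
  [0,0,0.0006,0.27],
  [0,0,0.0009,0.36],
], claw=0.005)

```text
time: 30.0
tool_pos: [612.1, -69.0, 83.6]
orientation: [[-0.255, 0.967, 0.0], [0.967, 0.255, -0.001], [-0.001, -0.0, -1.0]]
wrist_force: [-4.6, -0.8, 8.4]
grip_width: 13.9
```

Request:
drive_tool([
  [0,0,0.0003,0.06],
  [0,0,0.0005,0.12],
  [0,0,0.0005,0.12],
  [0,0,0.0005,0.12],
])

```text
time: 30.33
tool_pos: [612.1, -69.0, 83.2]
orientation: [[-0.142, 0.99, 0.0], [0.99, 0.142, -0.001], [-0.001, -0.0, -1.0]]
wrist_force: [-4.5, -1.6, 9.7]
grip_width: 13.5
```

```bash
python3 st.py d 79
```

```text
t 30.33 pos [612.1 -69.   83.2] yaw+pi -1.429 j7 -9.7 F [-4.5 -1.6  9.7] M [-0.405  1.21   0.061] w 13.5 tilt [ 0.0001 -0.0015]
shift [-0.7 -0.1  4.2]
```

Request:
drive_tool([
  [0,0,0,0],
  [0,0,0,0],
  [0,0,-0.041,0],
  [0.038,-0.008,-0.042,-0.1],
  [0.076,-0.016,-0.042,-0.2],
  [0.117,-0.0235,-0.042,-0.24],
  [0.117,-0.0235,-0.042,-0.24],
  [0.117,-0.0235,-0.042,-0.24],
], claw=0.036)

```text
time: 31.0
tool_pos: [572.0, 47.3, 124.5]
orientation: [[-0.379, 0.926, 0.001], [0.926, 0.379, 0.001], [0.001, 0.002, -1.0]]
wrist_force: [0.0, -0.7, 0.2]
grip_width: 35.9
```

Request:
drive_tool([
  [0,0,0,0],
  [0,0,0.022,0],
  [0,0,0.045,0],
  [0,0,0.045,0],
])

```text
time: 31.33
tool_pos: [570.7, 41.1, 75.0]
orientation: [[-0.371, 0.929, -0.005], [0.929, 0.371, -0.002], [0.0, -0.006, -1.0]]
wrist_force: [-0.1, -1.0, -0.2]
grip_width: 35.9
```

```bash
python3 st.py a 77.5
```

```text
t 31.33 pos [570.7  41.1  75. ] yaw+pi -1.191 j7 -10.2 F [-0.1 -1.  -0.2] M [-0.039 -0.108 -0.002] w 35.9 tilt [-0.0052 -0.0017]
shift [ 1.7  2.3 -2.5]
```

Request:
drive_tool([
  [0,0,0,0],
  [0,0,0,0],
  [0,0,0,0],
  [0,0,0,0],
  [0,0,0.0002,0.08],
  [0,0,0.0004,0.16],
  [0,0,0.0006,0.24],
  [0,0,0.0006,0.24],
], claw=0.005)

```text
time: 32.0
tool_pos: [572.0, 43.1, 79.0]
orientation: [[-0.137, 0.991, -0.0], [0.991, 0.137, -0.002], [-0.001, -0.001, -1.0]]
wrist_force: [-4.4, -2.1, 4.9]
grip_width: 14.2
```

Request:
drive_tool([
  [0,0,0,0],
  [0,0,0,0],
])

```text
time: 32.17
tool_pos: [572.0, 43.2, 79.0]
orientation: [[-0.143, 0.99, -0.0], [0.99, 0.143, -0.001], [-0.001, -0.001, -1.0]]
wrist_force: [-4.6, -2.9, 7.0]
grip_width: 13.9
```

```bash
python3 st.py
```

```text
t 32.17 pos [572.   43.2  79. ] yaw+pi -1.427 j7 -21.7 F [-4.6 -2.9  7. ] M [-0.716  1.092  0.04 ] w 13.9 tilt [-0.0004 -0.0015]
```

Request:
drive_tool([
  [0,0,0.0002,0.03],
  [0,0,0.0003,0.06],
  [0,0,0.0003,0.06],
  [0,0,0.0003,0.06],
])

```text
time: 32.5
tool_pos: [572.0, 43.2, 78.8]
orientation: [[-0.083, 0.997, -0.0], [0.997, 0.083, -0.002], [-0.001, -0.001, -1.0]]
wrist_force: [-5.9, -3.0, 8.9]
grip_width: 13.8
```

```bash
python3 st.py a 79
```

```text
t 32.5 pos [572.   43.2  78.8] yaw+pi -1.487 j7 -24.5 F [-5.9 -3.   8.9] M [-0.725  1.32   0.108] w 13.8 tilt [-0.0004 -0.0015]
shift [ 0.3  0.3 -0.2]
```

Request:
drive_tool([
  [0,0,0.0001,0.03],
  [0,0,0.0002,0.05],
  [0,0,0.0002,0.05],
  [0,0,0.0002,0.05],
])

```text
time: 32.83
tool_pos: [572.0, 43.2, 78.8]
orientation: [[-0.034, 0.999, -0.0], [0.999, 0.034, -0.002], [-0.002, -0.0, -1.0]]
wrist_force: [-6.3, -2.9, 11.0]
grip_width: 13.9
```

```bash
python3 st.py a 79
```

```text
t 32.83 pos [572.   43.2  78.8] yaw+pi -1.537 j7 -26.9 F [-6.3 -2.9 11. ] M [-0.719  1.458  0.061] w 13.9 tilt [-0.0004 -0.0016]
shift [ 0.4  0.3 -0.2]
```

Request:
drive_tool([
  [0,0,0,0],
  [0,0,0,0],
  [0,0,-0.041,0],
  [-0.037,-0.0195,-0.044,-0.1],
  [-0.075,-0.039,-0.044,-0.2],
  [-0.112,-0.0585,-0.044,-0.23],
  [-0.15,-0.0785,-0.044,-0.23],
  [-0.15,-0.0785,-0.044,-0.23],
], claw=0.036)

```text
time: 33.5
tool_pos: [495.3, -117.3, 121.2]
orientation: [[-0.252, 0.968, -0.003], [0.968, 0.251, -0.004], [-0.004, -0.004, -1.0]]
wrist_force: [-0.2, -0.0, 0.1]
grip_width: 35.7
```

Request:
drive_tool([
  [0,0,0,0],
  [0,0,0.022,0],
  [0,0,0.044,0],
  [0,0,0.044,0],
])

```text
time: 33.83
tool_pos: [497.9, -107.2, 75.0]
orientation: [[-0.262, 0.965, -0.003], [0.965, 0.262, 0.002], [0.002, -0.003, -1.0]]
wrist_force: [-0.9, -0.1, -1.0]
grip_width: 36.0
```

```bash
python3 st.py c 77.5
```

```text
t 33.83 pos [ 497.9 -107.2   75. ] yaw+pi -1.306 j7 -0.1 F [-0.9 -0.1 -1. ] M [-0.014 -0.066 -0.013] w 36.0 tilt [-0.0031  0.0015]
shift [-2.5  0.2 -2.5]
```

Request:
drive_tool([
  [0,0,0,0],
  [0,0,0,0],
  [0,0,0,0],
  [0,0,0,0],
  [0,0,0.0002,0.08],
  [0,0,0.0004,0.16],
  [0,0,0.0006,0.22],
  [0,0,0.0006,0.22],
], claw=0.005)

```text
time: 34.5
tool_pos: [498.8, -108.5, 78.0]
orientation: [[-0.039, 0.999, 0.0], [0.999, 0.039, -0.001], [-0.001, 0.0, -1.0]]
wrist_force: [-4.3, 1.0, 5.4]
grip_width: 13.4
```

Request:
drive_tool([
  [0,0,0,0],
  [0,0,0,0],
])

```text
time: 34.67
tool_pos: [498.8, -108.5, 78.0]
orientation: [[-0.043, 0.999, 0.0], [0.999, 0.043, -0.001], [-0.001, 0.0, -1.0]]
wrist_force: [-4.1, 0.8, 6.1]
grip_width: 13.9
```

```bash
python3 st.py c 79
```

```text
t 34.67 pos [ 498.8 -108.5   78. ] yaw+pi -1.528 j7 -10.5 F [-4.1  0.8  6.1] M [0.048 0.756 0.092] w 13.9 tilt [ 0.0002 -0.0007]
shift [-1. -0. -1.]
```

Now small steps on c.

Request:
drive_tool([
  [0,0,0.0001,0.03],
  [0,0,0.0002,0.05],
  [0,0,0.0002,0.05],
  [0,0,0.0002,0.05],
])

```text
time: 35.0
tool_pos: [498.9, -108.5, 78.0]
orientation: [[0.007, 1.0, 0.0], [1.0, -0.007, -0.001], [-0.001, 0.0, -1.0]]
wrist_force: [-5.1, 0.0, 8.0]
grip_width: 13.9
```

```bash
python3 st.py
```

```text
t 35.0 pos [ 498.9 -108.5   78. ] yaw+pi -1.578 j7 -12.9 F [-5.1  0.   8. ] M [0.095 0.924 0.1  ] w 13.9 tilt [ 0.0004 -0.0008]
```

Request:
drive_tool([
  [0,0,0.0001,0.03],
  [0,0,0.0002,0.05],
  [0,0,0.0002,0.05],
  [0,0,0.0002,0.05],
])

```text
time: 35.33
tool_pos: [498.9, -108.5, 77.9]
orientation: [[0.057, 0.998, 0.0], [0.998, -0.057, -0.001], [-0.001, 0.0, -1.0]]
wrist_force: [-4.2, 0.6, 10.8]
grip_width: 13.9
```

```bash
python3 st.py c 79
```

```text
t 35.33 pos [ 498.9 -108.5   77.9] yaw+pi -1.628 j7 -15.3 F [-4.2  0.6 10.8] M [0.043 1.067 0.164] w 13.9 tilt [ 0.0004 -0.0009]
shift [-1.  -0.  -1.1]
```

Request:
drive_tool([
  [0,0,0,0],
  [0,0,0,0],
  [0,0,-0.041,0],
  [0.037,-0.015,-0.044,-0.1],
  [0.073,-0.031,-0.044,-0.2],
  [0.11,-0.046,-0.044,-0.2],
  [0.11,-0.046,-0.044,-0.2],
  [0.11,-0.046,-0.044,-0.2],
], claw=0.036)

```text
time: 36.0
tool_pos: [459.2, 6.1, 121.3]
orientation: [[-0.147, 0.989, 0.001], [0.989, 0.147, 0.0], [0.0, 0.001, -1.0]]
wrist_force: [-0.0, -0.9, -0.8]
grip_width: 35.6
```

Request:
drive_tool([
  [0,0,0,0],
  [0,0,0.022,0],
  [0,0,0.044,0],
  [0,0,0.044,0],
])

```text
time: 36.33
tool_pos: [457.9, 1.9, 73.8]
orientation: [[-0.14, 0.99, -0.004], [0.99, 0.14, -0.001], [0.0, -0.004, -1.0]]
wrist_force: [-1.0, 0.2, 0.8]
grip_width: 35.7
```

```bash
python3 st.py b 77.5
```

```text
t 36.33 pos [457.9   1.9  73.8] yaw+pi -1.431 j7 -19.8 F [-1.   0.2  0.8] M [-0.017 -0.024  0.019] w 35.7 tilt [-0.0044 -0.0006]
shift [ 1.7  1.4 -3.7]
```

Request:
drive_tool([
  [0,0,0,0],
  [0,0,0,0],
  [0,0,0,0],
  [0,0,0,0],
  [0,0,0.0002,0.08],
  [0,0,0.0004,0.15],
  [0,0,0.0004,0.15],
  [0,0,0.0004,0.15],
], claw=0.005)

```text
time: 37.0
tool_pos: [458.8, 3.4, 77.1]
orientation: [[0.008, 1.0, -0.0], [1.0, -0.008, -0.001], [-0.001, -0.0, -1.0]]
wrist_force: [-4.2, -1.1, 9.2]
grip_width: 14.1
```

```bash
python3 st.py
```

```text
t 37.0 pos [458.8   3.4  77.1] yaw+pi -1.578 j7 -27.0 F [-4.2 -1.1  9.2] M [-0.356  0.984  0.104] w 14.1 tilt [-0.0004 -0.0014]
```

Request:
drive_tool([
  [0,0,0.0001,0.03],
  [0,0,0.0002,0.05],
  [0,0,0.0002,0.05],
  [0,0,0.0002,0.05],
])

```text
time: 37.33
tool_pos: [458.8, 3.4, 77.1]
orientation: [[0.057, 0.998, -0.0], [0.998, -0.057, -0.001], [-0.001, -0.0, -1.0]]
wrist_force: [-6.0, -1.8, 11.9]
grip_width: 13.8
```

```bash
python3 st.py b 79
```

```text
t 37.33 pos [458.8   3.4  77.1] yaw+pi -1.628 j7 -29.3 F [-6.  -1.8 11.9] M [-0.392  1.178  0.174] w 13.8 tilt [-0.0002 -0.0014]
shift [ 0.4  0.2 -1.9]
```

Request:
drive_tool([
  [0,0,0,0],
  [0,0,0,0],
  [0,0,-0.041,0],
  [-0.016,0.039,-0.044,-0.1],
  [-0.032,0.0785,-0.044,-0.2],
  [-0.048,0.118,-0.044,-0.2],
  [-0.064,0.157,-0.044,-0.2],
  [-0.064,0.157,-0.044,-0.2],
], claw=0.036)

```text
time: 38.0
tool_pos: [618.7, -74.3, 120.2]
orientation: [[-0.136, 0.991, 0.005], [0.991, 0.136, -0.001], [-0.002, 0.005, -1.0]]
wrist_force: [-0.4, -0.8, -0.1]
grip_width: 36.0
```

Request:
drive_tool([
  [0,0,0,0],
  [0,0,0.022,0],
  [0,0,0.043,0],
  [0,0,0.043,0],
])

```text
time: 38.33
tool_pos: [609.1, -68.5, 73.8]
orientation: [[-0.143, 0.99, -0.006], [0.99, 0.143, 0.0], [0.001, -0.006, -1.0]]
wrist_force: [-1.8, -0.8, -1.1]
grip_width: 35.9
```

```bash
python3 st.py d 77.5
```

```text
t 38.33 pos [609.1 -68.5  73.8] yaw+pi -1.427 j7 -9.5 F [-1.8 -0.8 -1.1] M [ 0.043 -0.073  0.055] w 35.9 tilt [-0.0058  0.0004]
shift [-1.6  2.7 -3.8]
```

Request:
drive_tool([
  [0,0,0,0],
  [0,0,0,0],
  [0,0,0,0],
  [0,0,0,0],
  [0,0,0.0002,0.08],
  [0,0,0.0004,0.15],
  [0,0,0.0004,0.15],
  [0,0,0.0004,0.15],
], claw=0.005)

```text
time: 39.0
tool_pos: [612.0, -68.9, 78.1]
orientation: [[0.007, 1.0, 0.0], [1.0, -0.007, -0.001], [-0.001, 0.0, -1.0]]
wrist_force: [-5.5, -0.6, 8.7]
grip_width: 14.0
```

```bash
python3 st.py
```

```text
t 39.0 pos [612.  -68.9  78.1] yaw+pi -1.578 j7 -16.7 F [-5.5 -0.6  8.7] M [-0.063  1.102  0.089] w 14.0 tilt [ 0.0001 -0.0008]
```

Request:
drive_tool([
  [0,0,0.0001,0.03],
  [0,0,0.0002,0.05],
  [0,0,0.0002,0.05],
  [0,0,0.0002,0.05],
])

```text
time: 39.33
tool_pos: [612.1, -68.9, 78.0]
orientation: [[0.057, 0.998, 0.0], [0.998, -0.057, -0.001], [-0.001, 0.0, -1.0]]
wrist_force: [-5.8, -0.2, 9.9]
grip_width: 13.9
```

```bash
python3 st.py d 79
```

```text
t 39.33 pos [612.1 -68.9  78. ] yaw+pi -1.628 j7 -19.1 F [-5.8 -0.2  9.9] M [-0.048  1.262  0.144] w 13.9 tilt [ 0.0002 -0.0008]
shift [-0.7  0.  -1. ]
```

Request:
drive_tool([
  [0,0,0,0],
  [0,0,0,0],
  [0,0,-0.041,0],
  [0.037,-0.015,-0.044,-0.05],
  [0.073,-0.031,-0.044,-0.09],
  [0.11,-0.046,-0.044,-0.09],
  [0.11,-0.046,-0.044,-0.09],
  [0.11,-0.046,-0.044,-0.09],
], claw=0.036)

```text
time: 40.0
tool_pos: [572.4, 46.7, 121.3]
orientation: [[-0.038, 0.999, 0.001], [0.999, 0.038, 0.001], [0.001, 0.001, -1.0]]
wrist_force: [0.6, -0.4, -0.7]
grip_width: 36.3
```

Request:
drive_tool([
  [0,0,0,0],
  [0,0,0.022,0],
  [0,0,0.043,0],
  [0,0,0.043,0],
])

```text
time: 40.33
tool_pos: [571.1, 40.8, 74.0]
orientation: [[-0.03, 1.0, -0.005], [1.0, 0.03, -0.002], [-0.001, -0.005, -1.0]]
wrist_force: [-0.9, -0.7, -0.4]
grip_width: 35.8
```

```bash
python3 st.py a 77.5
```

```text
t 40.33 pos [571.1  40.8  74. ] yaw+pi -1.541 j7 -26.7 F [-0.9 -0.7 -0.4] M [-0.06  -0.007  0.008] w 35.8 tilt [-0.0049 -0.0016]
shift [ 2.7  1.2 -3.5]
```

Request:
drive_tool([
  [0,0,0,0],
  [0,0,0,0],
  [0,0,0,0],
  [0,0,0,0],
  [0,0,0.0001,0.05],
  [0,0,0.0002,0.09],
  [0,0,0.0002,0.09],
  [0,0,0.0002,0.09],
], claw=0.005)

```text
time: 41.0
tool_pos: [571.9, 43.1, 78.2]
orientation: [[0.057, 0.998, -0.001], [0.998, -0.057, -0.001], [-0.001, -0.001, -1.0]]
wrist_force: [-5.5, -1.8, 7.4]
grip_width: 14.1
```

```bash
python3 st.py
```

```text
t 41.0 pos [571.9  43.1  78.2] yaw+pi -1.628 j7 -31.0 F [-5.5 -1.8  7.4] M [-0.247  1.349  0.156] w 14.1 tilt [-0.001  -0.0011]
```

Request:
drive_tool([
  [0,0,0.0001,0.02],
  [0,0,0.0001,0.04],
  [0,0,0.0001,0.04],
  [0,0,0.0001,0.04],
])

```text
time: 41.33
tool_pos: [571.9, 43.1, 78.2]
orientation: [[0.097, 0.995, -0.001], [0.995, -0.097, -0.001], [-0.001, -0.001, -1.0]]
wrist_force: [-7.3, -1.7, 8.4]
grip_width: 14.2
```

```bash
python3 st.py a 79
```

```text
t 41.33 pos [571.9  43.1  78.2] yaw+pi -1.668 j7 -32.9 F [-7.3 -1.7  8.4] M [-0.283  1.35   0.192] w 14.2 tilt [-0.001  -0.0011]
shift [ 0.4  0.3 -0.8]
```

Request:
drive_tool([
  [0,0,0.0001,0.025],
  [0,0,0.0001,0.05],
  [0,0,0.0001,0.05],
  [0,0,0.0001,0.05],
])

```text
time: 41.67
tool_pos: [571.9, 43.1, 78.2]
orientation: [[0.146, 0.989, -0.001], [0.989, -0.146, -0.001], [-0.001, -0.001, -1.0]]
wrist_force: [-6.3, -1.3, 8.8]
grip_width: 14.3
```

```bash
python3 st.py
```

```text
t 41.67 pos [571.9  43.1  78.2] yaw+pi -1.718 j7 -35.3 F [-6.3 -1.3  8.8] M [-0.352  1.488  0.219] w 14.3 tilt [-0.0009 -0.0011]
```

Request:
drive_tool([
  [0,0,0,0.02],
  [0,0,0.0001,0.03],
  [0,0,0.0001,0.03],
  [0,0,0.0001,0.03],
])

```text
time: 42.0
tool_pos: [571.9, 43.1, 78.1]
orientation: [[0.176, 0.984, -0.001], [0.984, -0.176, -0.001], [-0.001, -0.001, -1.0]]
wrist_force: [-7.8, -0.8, 10.5]
grip_width: 14.2
```

```bash
python3 st.py a 79
```

```text
t 42.0 pos [571.9  43.1  78.1] yaw+pi -1.747 j7 -36.8 F [-7.8 -0.8 10.5] M [-0.357  1.559  0.259] w 14.2 tilt [-0.0009 -0.0012]
shift [ 0.4  0.3 -0.9]
```

Request:
drive_tool([
  [0,0,0,0.025],
  [0,0,0.0001,0.05],
  [0,0,0.0001,0.05],
])

```text
time: 42.25
tool_pos: [571.9, 43.1, 78.1]
orientation: [[0.226, 0.974, -0.001], [0.974, -0.226, -0.001], [-0.001, -0.001, -1.0]]
wrist_force: [-7.8, -1.7, 11.1]
grip_width: 13.8
```

```bash
python3 st.py
```

```text
t 42.25 pos [571.9  43.1  78.1] yaw+pi -1.799 j7 -39.2 F [-7.8 -1.7 11.1] M [-0.413  1.615  0.285] w 13.8 tilt [-0.0009 -0.0012]
```

Request:
drive_tool([
  [0,0,0,0],
  [0,0,0,0],
])

```text
time: 42.42
tool_pos: [571.9, 43.2, 78.1]
orientation: [[0.225, 0.974, -0.001], [0.974, -0.225, -0.001], [-0.001, -0.001, -1.0]]
wrist_force: [-7.2, -1.2, 10.4]
grip_width: 13.9
```

```bash
python3 st.py a 79
```

```text
t 42.42 pos [571.9  43.2  78.1] yaw+pi -1.797 j7 -39.1 F [-7.2 -1.2 10.4] M [-0.407  1.691  0.29 ] w 13.9 tilt [-0.0008 -0.0012]
shift [ 0.4  0.3 -0.9]
```

Request:
drive_tool([
  [0,0,0,0.02],
  [0,0,0,0.03],
  [0,0,0,0.03],
  [0,0,0,0.03],
])

```text
time: 42.75
tool_pos: [571.9, 43.2, 78.1]
orientation: [[0.254, 0.967, -0.001], [0.967, -0.254, -0.001], [-0.001, -0.001, -1.0]]
wrist_force: [-7.9, -1.9, 10.6]
grip_width: 14.4
```

```bash
python3 st.py
```

```text
t 42.75 pos [571.9  43.2  78.1] yaw+pi -1.827 j7 -40.6 F [-7.9 -1.9 10.6] M [-0.397  1.649  0.294] w 14.4 tilt [-0.0009 -0.0012]
```

Request:
drive_tool([
  [0,0,0,0],
  [0,0,0,0],
  [0,0,-0.041,0],
  [-0.041,-0.008,-0.044,-0.1],
  [-0.082,-0.016,-0.044,-0.2],
  [-0.124,-0.024,-0.044,-0.26],
  [-0.165,-0.032,-0.044,-0.26],
  [-0.166,-0.032,-0.044,-0.26],
], claw=0.036)

```text
time: 43.42
tool_pos: [495.9, -117.9, 120.7]
orientation: [[0.007, 1.0, -0.003], [1.0, -0.007, -0.005], [-0.005, -0.003, -1.0]]
wrist_force: [-0.5, 0.0, -0.6]
grip_width: 36.0
```

Request:
drive_tool([
  [0,0,0,0],
  [0,0,0.022,0],
  [0,0,0.043,0],
  [0,0,0.043,0],
])

```text
time: 43.75
tool_pos: [498.7, -107.6, 75.4]
orientation: [[-0.004, 1.0, -0.003], [1.0, 0.004, 0.001], [0.001, -0.003, -1.0]]
wrist_force: [-1.5, -0.6, -0.8]
grip_width: 35.9
```

```bash
python3 st.py c 77.5
```

```text
t 43.75 pos [ 498.7 -107.6   75.4] yaw+pi -1.567 j7 -12.0 F [-1.5 -0.6 -0.8] M [-0.037 -0.075  0.024] w 35.9 tilt [-0.0029  0.0013]
shift [-1.9  0.2 -2.1]
```

Request:
drive_tool([
  [0,0,0,0],
  [0,0,0,0],
  [0,0,0,0],
  [0,0,0,0],
  [0,0,0.0001,0.06],
  [0,0,0.0002,0.12],
  [0,0,0.0002,0.15],
  [0,0,0.0002,0.15],
], claw=0.005)

```text
time: 44.42
tool_pos: [499.1, -108.6, 78.5]
orientation: [[0.148, 0.989, -0.001], [0.989, -0.148, -0.0], [-0.001, -0.001, -1.0]]
wrist_force: [-5.2, 0.8, 7.8]
grip_width: 14.0
```

Request:
drive_tool([
  [0,0,0,0],
  [0,0,0,0],
])

```text
time: 44.58
tool_pos: [499.1, -108.6, 78.5]
orientation: [[0.146, 0.989, -0.001], [0.989, -0.146, -0.0], [-0.001, -0.001, -1.0]]
wrist_force: [-5.2, 2.1, 7.2]
grip_width: 14.1
```

```bash
python3 st.py c 79
```

```text
t 44.58 pos [ 499.1 -108.6   78.5] yaw+pi -1.717 j7 -19.0 F [-5.2  2.1  7.2] M [0.296 1.143 0.23 ] w 14.1 tilt [-0.0006 -0.0004]
shift [-0.9 -0.1 -0.5]
```

Request:
drive_tool([
  [0,0,0,0.03],
  [0,0,0,0.06],
  [0,0,0,0.06],
  [0,0,0,0.06],
])

```text
time: 44.92
tool_pos: [499.1, -108.6, 78.5]
orientation: [[0.205, 0.979, -0.0], [0.979, -0.205, -0.0], [-0.001, -0.0, -1.0]]
wrist_force: [-4.5, 0.9, 6.8]
grip_width: 13.8
```

```bash
python3 st.py
```

```text
t 44.92 pos [ 499.1 -108.6   78.5] yaw+pi -1.777 j7 -21.9 F [-4.5  0.9  6.8] M [0.211 1.071 0.309] w 13.8 tilt [-0.0005 -0.0005]
```

Request:
drive_tool([
  [0,0,0,0.02],
  [0,0,0,0.04],
  [0,0,0,0.04],
  [0,0,0,0.04],
])

```text
time: 45.25
tool_pos: [499.2, -108.5, 78.5]
orientation: [[0.244, 0.97, -0.0], [0.97, -0.244, -0.0], [-0.001, -0.0, -1.0]]
wrist_force: [-4.4, 0.9, 6.8]
grip_width: 13.9
```

```bash
python3 st.py c 79
```

```text
t 45.25 pos [ 499.2 -108.5   78.5] yaw+pi -1.817 j7 -23.8 F [-4.4  0.9  6.8] M [0.226 1.027 0.285] w 13.9 tilt [-0.0004 -0.0004]
shift [-1.  -0.1 -0.5]
```

Request:
drive_tool([
  [0,0,0,0.025],
  [0,0,0,0.025],
  [0,0,0,0.025],
])

```text
time: 45.5
tool_pos: [499.2, -108.6, 78.5]
orientation: [[0.268, 0.963, -0.0], [0.963, -0.268, -0.0], [-0.001, -0.0, -1.0]]
wrist_force: [-3.8, 2.1, 5.8]
grip_width: 13.7
```

```bash
python3 st.py
```

```text
t 45.5 pos [ 499.2 -108.6   78.5] yaw+pi -1.842 j7 -24.9 F [-3.8  2.1  5.8] M [0.258 0.988 0.268] w 13.7 tilt [-0.0003 -0.0005]
```

Request:
drive_tool([
  [0,0,0,0],
  [0,0,0,0],
  [0,0,-0.041,0],
  [0.032,-0.023,-0.044,-0.1],
  [0.065,-0.046,-0.044,-0.2],
  [0.0975,-0.0685,-0.044,-0.28],
  [0.0975,-0.0685,-0.044,-0.28],
  [0.0975,-0.0685,-0.044,-0.28],
], claw=0.036)

```text
time: 46.17
tool_pos: [459.9, 5.5, 122.3]
orientation: [[-0.012, 1.0, 0.002], [1.0, 0.012, 0.0], [0.0, 0.002, -1.0]]
wrist_force: [0.3, -0.1, -0.8]
grip_width: 35.8
```

Request:
drive_tool([
  [0,0,0,0],
  [0,0,0.022,0],
  [0,0,0.043,0],
  [0,0,0.043,0],
])

```text
time: 46.5
tool_pos: [458.5, 1.5, 75.9]
orientation: [[-0.005, 1.0, -0.004], [1.0, 0.005, -0.001], [-0.001, -0.004, -1.0]]
wrist_force: [-1.7, -1.4, -0.2]
grip_width: 36.0
```

```bash
python3 st.py b 77.5
```

```text
t 46.5 pos [458.5   1.5  75.9] yaw+pi -1.566 j7 -25.5 F [-1.7 -1.4 -0.2] M [ 0.036 -0.074 -0.021] w 36.0 tilt [-0.0041 -0.0006]
shift [ 2.3  0.5 -1.6]
```

Request:
drive_tool([
  [0,0,0,0],
  [0,0,0,0],
  [0,0,0,0],
  [0,0,0,0],
  [0,0,0.0001,0.06],
  [0,0,0.0002,0.12],
  [0,0,0.0002,0.15],
  [0,0,0.0002,0.15],
], claw=0.005)

```text
time: 47.17
tool_pos: [458.8, 3.0, 79.1]
orientation: [[0.143, 0.99, -0.001], [0.99, -0.143, -0.001], [-0.001, -0.001, -1.0]]
wrist_force: [-6.5, -0.8, 8.4]
grip_width: 13.4
```

Request:
drive_tool([
  [0,0,0,0],
  [0,0,0,0],
])

```text
time: 47.33
tool_pos: [458.8, 3.0, 79.1]
orientation: [[0.141, 0.99, -0.001], [0.99, -0.141, -0.001], [-0.001, -0.001, -1.0]]
wrist_force: [-6.5, -0.9, 8.0]
grip_width: 14.0
```

```bash
python3 st.py b 79
```

```text
t 47.33 pos [458.8   3.   79.1] yaw+pi -1.713 j7 -32.6 F [-6.5 -0.9  8. ] M [-0.218  1.366  0.203] w 14.0 tilt [-0.0013 -0.0012]
shift [0.8 0.2 0.1]
```

Request:
drive_tool([
  [0,0,0,0],
  [0,0,0,0.03],
  [0,0,0,0.06],
  [0,0,0,0.06],
  [0,0,0,0.06],
], claw=0.0, force=60)

```text
time: 47.75
tool_pos: [458.7, 3.0, 79.1]
orientation: [[0.2, 0.98, -0.001], [0.98, -0.2, -0.001], [-0.001, -0.001, -1.0]]
wrist_force: [-6.5, -0.2, 8.4]
grip_width: 13.7
```

```bash
python3 st.py
```

```text
t 47.75 pos [458.7   3.   79.1] yaw+pi -1.773 j7 -35.5 F [-6.5 -0.2  8.4] M [-0.196  1.407  0.331] w 13.7 tilt [-0.0014 -0.0012]
```

Request:
drive_tool([
  [0,0,0,0.02],
  [0,0,0,0.04],
  [0,0,0,0.04],
])

```text
time: 48.0
tool_pos: [458.7, 3.0, 79.1]
orientation: [[0.24, 0.971, -0.001], [0.971, -0.24, -0.001], [-0.001, -0.001, -1.0]]
wrist_force: [-6.7, -0.6, 8.6]
grip_width: 14.0
```

```bash
python3 st.py
```

```text
t 48.0 pos [458.7   3.   79.1] yaw+pi -1.814 j7 -37.5 F [-6.7 -0.6  8.6] M [-0.126  1.398  0.372] w 14.0 tilt [-0.0014 -0.0012]
```

Request:
drive_tool([
  [0,0,0,0],
])

```text
time: 48.08
tool_pos: [458.7, 3.0, 79.1]
orientation: [[0.239, 0.971, -0.001], [0.971, -0.239, -0.001], [-0.001, -0.001, -1.0]]
wrist_force: [-6.2, -0.3, 8.0]
grip_width: 13.4
```

```bash
python3 st.py b 79
```

```text
t 48.08 pos [458.7   3.   79.1] yaw+pi -1.813 j7 -37.4 F [-6.2 -0.3  8. ] M [-0.186  1.355  0.322] w 13.4 tilt [-0.0014 -0.0012]
shift [0.8 0.1 0.1]
```

Request:
drive_tool([
  [0,0,0,0],
  [0,0,0,0],
  [0,0,-0.041,0],
  [-0.008,0.041,-0.044,-0.1],
  [-0.016,0.082,-0.044,-0.2],
  [-0.024,0.123,-0.044,-0.24],
  [-0.034,0.164,-0.044,-0.24],
  [-0.034,0.166,-0.044,-0.24],
], claw=0.036)

```text
time: 48.75
tool_pos: [619.2, -75.0, 122.7]
orientation: [[0.008, 1.0, 0.006], [1.0, -0.008, -0.002], [-0.002, 0.006, -1.0]]
wrist_force: [-0.8, -0.7, 0.8]
grip_width: 35.7
```

Request:
drive_tool([
  [0,0,0,0],
  [0,0,0.022,0],
  [0,0,0.044,0],
  [0,0,0.044,0],
])

```text
time: 49.08
tool_pos: [609.6, -68.9, 75.1]
orientation: [[0.001, 1.0, -0.006], [1.0, -0.001, 0.0], [0.0, -0.006, -1.0]]
wrist_force: [-1.7, -0.3, -0.5]
grip_width: 35.9
```

```bash
python3 st.py d 77.5
```

```text
t 49.08 pos [609.6 -68.9  75.1] yaw+pi -1.572 j7 -15.9 F [-1.7 -0.3 -0.5] M [-0.042 -0.013  0.022] w 35.9 tilt [-0.0057  0.0005]
shift [-0.8  2.4 -2.4]
```

Request:
drive_tool([
  [0,0,0,0],
  [0,0,0,0],
  [0,0,0,0],
  [0,0,0,0],
  [0,0,0.0001,0.06],
  [0,0,0.0002,0.12],
  [0,0,0.0002,0.15],
  [0,0,0.0002,0.15],
], claw=0.0)

```text
time: 49.75
tool_pos: [612.1, -69.2, 79.6]
orientation: [[0.153, 0.988, -0.001], [0.988, -0.153, -0.001], [-0.001, -0.001, -1.0]]
wrist_force: [-6.4, 0.3, 9.1]
grip_width: 13.6
```

Request:
drive_tool([
  [0,0,0,0],
  [0,0,0,0],
])

```text
time: 49.92
tool_pos: [612.1, -69.2, 79.6]
orientation: [[0.151, 0.989, -0.001], [0.989, -0.151, -0.001], [-0.001, -0.001, -1.0]]
wrist_force: [-6.5, 1.1, 9.3]
grip_width: 13.7
```

```bash
python3 st.py
```

```text
t 49.92 pos [612.1 -69.2  79.6] yaw+pi -1.722 j7 -23.0 F [-6.5  1.1  9.3] M [0.054 1.386 0.215] w 13.7 tilt [-0.0007 -0.0006]
```

Request:
drive_tool([
  [0,0,0,0.03],
  [0,0,0,0.05],
  [0,0,0,0.05],
  [0,0,0,0.05],
])

```text
time: 50.25
tool_pos: [612.1, -69.2, 79.6]
orientation: [[0.2, 0.98, -0.001], [0.98, -0.2, -0.001], [-0.001, -0.001, -1.0]]
wrist_force: [-5.9, -0.8, 8.5]
grip_width: 13.6
```

```bash
python3 st.py d 79
```

```text
t 50.25 pos [612.1 -69.2  79.6] yaw+pi -1.772 j7 -25.4 F [-5.9 -0.8  8.5] M [0.092 1.379 0.283] w 13.6 tilt [-0.0006 -0.0005]
shift [-0.5  0.1  0.6]
```

Request:
drive_tool([
  [0,0,0,0.02],
  [0,0,0,0.035],
  [0,0,0,0.035],
  [0,0,0,0.035],
])

```text
time: 50.58
tool_pos: [612.1, -69.2, 79.6]
orientation: [[0.234, 0.972, -0.001], [0.972, -0.234, -0.001], [-0.001, -0.0, -1.0]]
wrist_force: [-5.8, 0.1, 7.7]
grip_width: 14.1
```

```bash
python3 st.py
```

```text
t 50.58 pos [612.1 -69.2  79.6] yaw+pi -1.807 j7 -27.1 F [-5.8  0.1  7.7] M [0.021 1.373 0.299] w 14.1 tilt [-0.0006 -0.0005]
```

Request:
drive_tool([
  [0,0,0,0],
])

```text
time: 50.67
tool_pos: [612.1, -69.2, 79.6]
orientation: [[0.234, 0.972, -0.001], [0.972, -0.234, -0.001], [-0.001, -0.0, -1.0]]
wrist_force: [-6.0, 0.4, 8.0]
grip_width: 13.6
```

```bash
python3 st.py
```

```text
t 50.67 pos [612.1 -69.2  79.6] yaw+pi -1.807 j7 -27.1 F [-6.   0.4  8. ] M [0.053 1.299 0.366] w 13.6 tilt [-0.0006 -0.0005]
```

Request:
drive_tool([
  [0,0,0,0],
  [0,0,0,0],
  [0,0,-0.041,0],
  [0.033,-0.021,-0.044,-0.05],
  [0.067,-0.043,-0.044,-0.095],
  [0.1,-0.0645,-0.044,-0.095],
  [0.1,-0.0645,-0.044,-0.095],
  [0.1,-0.0645,-0.044,-0.095],
], claw=0.036)

```text
time: 51.33
tool_pos: [573.4, 46.2, 123.2]
orientation: [[0.136, 0.991, 0.002], [0.991, -0.136, 0.001], [0.001, 0.001, -1.0]]
wrist_force: [0.7, -1.1, -0.4]
grip_width: 36.1
```

Request:
drive_tool([
  [0,0,0,0],
  [0,0,0,0],
])

```text
time: 51.5
tool_pos: [574.3, 41.4, 122.3]
orientation: [[0.144, 0.99, 0.001], [0.99, -0.144, -0.001], [-0.001, 0.001, -1.0]]
wrist_force: [-1.0, -0.9, 0.1]
grip_width: 36.1
```

```bash
python3 st.py a 77.5;  python3 - <<'E'
from h import *
w=capture("wrist");cv2.imwrite("pics/w3.png",w[:,:,::-1])
E
```

```text
t 51.5 pos [574.3  41.4 122.3] yaw+pi -1.715 j7 -32.6 F [-1.  -0.9  0.1] M [-0.051 -0.106 -0.041] w 36.1 tilt [ 0.0006 -0.0008]
shift [ 1.8 -2.3 44.8]
```

View pics/w3.png

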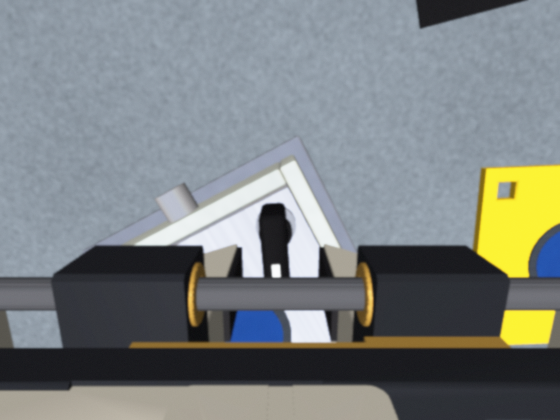

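Knob a's bar at (275,245) lies parallel to the fingers at its expected rest angle, so there was no gross slip. d read about 0.33. Rechecking a with a 60 N grip.

Request:
drive_tool([
  [0.001,-0.001,0.022,0],
  [0.001,-0.001,0.044,0],
  [0.001,-0.001,0.044,0],
])

```text
time: 51.8
tool_pos: [570.8, 42.0, 74.6]
orientation: [[0.144, 0.99, -0.005], [0.99, -0.144, -0.001], [-0.002, -0.005, -1.0]]
wrist_force: [-0.9, -0.4, -0.2]
grip_width: 36.2
```

Request:
drive_tool([
  [0,0,0,0],
  [0,0,0,0],
  [0,0,0,0],
  [0,0,0,0],
  [0,0,0,0.05],
  [0,0,0,0.09],
  [0,0,0,0.09],
  [0,0,0,0.09],
], claw=0.0)

```text
time: 52.47
tool_pos: [572.0, 44.2, 79.1]
orientation: [[0.229, 0.973, -0.001], [0.973, -0.229, -0.001], [-0.001, -0.001, -1.0]]
wrist_force: [-5.3, 0.6, 5.9]
grip_width: 13.9
```

```bash
python3 st.py
```

```text
t 52.47 pos [572.   44.2  79.1] yaw+pi -1.802 j7 -38.9 F [-5.3  0.6  5.9] M [-0.038  1.187  0.202] w 13.9 tilt [-0.0007 -0.0005]
```

Request:
drive_tool([
  [0,0,0,0.02],
  [0,0,0,0.02],
  [0,0,0,0.02],
])

```text
time: 52.72
tool_pos: [572.1, 44.2, 79.1]
orientation: [[0.248, 0.969, -0.001], [0.969, -0.248, -0.0], [-0.001, -0.001, -1.0]]
wrist_force: [-5.0, 0.7, 4.9]
grip_width: 13.9
```

```bash
python3 st.py a 79
```

```text
t 52.72 pos [572.1  44.2  79.1] yaw+pi -1.822 j7 -39.8 F [-5.   0.7  4.9] M [-0.034  1.213  0.297] w 13.9 tilt [-0.0007 -0.0005]
shift [-0.6  0.4  0.1]
```

Request:
drive_tool([
  [0,0,0,0.02],
  [0,0,0,0.02],
  [0,0,0,0.02],
])

```text
time: 52.97
tool_pos: [572.1, 44.2, 79.1]
orientation: [[0.268, 0.964, -0.001], [0.964, -0.268, -0.0], [-0.001, -0.001, -1.0]]
wrist_force: [-5.1, 0.0, 6.1]
grip_width: 13.8
```

```bash
python3 st.py
```

```text
t 52.97 pos [572.1  44.2  79.1] yaw+pi -1.842 j7 -40.8 F [-5.1  0.   6.1] M [-0.083  1.173  0.331] w 13.8 tilt [-0.0007 -0.0005]
```

Request:
drive_tool([
  [0,0,0,0],
  [0,0,0,0],
  [0,0,-0.041,0],
  [-0.041,-0.007,-0.044,-0.05],
  [-0.082,-0.014,-0.044,-0.115],
  [-0.123,-0.022,-0.044,-0.115],
  [-0.164,-0.029,-0.044,-0.115],
  [-0.1675,-0.0295,-0.044,-0.115],
], claw=0.036)

```text
time: 53.63
tool_pos: [495.8, -118.0, 122.2]
orientation: [[0.166, 0.986, -0.002], [0.986, -0.166, -0.005], [-0.005, -0.001, -1.0]]
wrist_force: [0.2, -0.9, 0.0]
grip_width: 36.1
```

Request:
drive_tool([
  [0,0,0,0],
  [0,0,0.022,0],
  [0,0,0.044,0],
  [0,0,0.044,0],
])

```text
time: 53.97
tool_pos: [498.3, -108.0, 75.7]
orientation: [[0.155, 0.988, -0.003], [0.988, -0.155, 0.001], [0.001, -0.003, -1.0]]
wrist_force: [-0.8, -0.1, -0.4]
grip_width: 36.3
```

Request:
drive_tool([
  [0,0,0,0],
  [0,0,0,0],
  [0,0,0,0],
  [0,0,0,0],
  [0,0,0,0],
  [0,0,0,0],
], claw=0.0)

```text
time: 54.47
tool_pos: [499.0, -108.8, 79.1]
orientation: [[0.156, 0.988, -0.0], [0.988, -0.156, -0.0], [-0.0, -0.0, -1.0]]
wrist_force: [-5.2, 1.7, 6.5]
grip_width: 13.9
```

```bash
python3 st.py
```

```text
t 54.47 pos [ 499.  -108.8   79.1] yaw+pi -1.727 j7 -18.9 F [-5.2  1.7  6.5] M [0.443 0.873 0.088] w 13.9 tilt [-0.0003 -0.    ]
```

Request:
drive_tool([
  [0,0,0,0.05],
  [0,0,0,0.09],
  [0,0,0,0.09],
  [0,0,0,0.09],
])

```text
time: 54.8
tool_pos: [499.1, -108.8, 79.1]
orientation: [[0.244, 0.97, -0.0], [0.97, -0.244, -0.0], [-0.0, -0.0, -1.0]]
wrist_force: [-3.7, 1.9, 5.8]
grip_width: 14.0
```

```bash
python3 st.py c 79
```

```text
t 54.8 pos [ 499.1 -108.8   79.1] yaw+pi -1.817 j7 -23.2 F [-3.7  1.9  5.8] M [0.439 0.847 0.25 ] w 14.0 tilt [-0.0001 -0.0002]
shift [-0.7 -0.1  0.1]
```

Request:
drive_tool([
  [0,0,0,0.02],
  [0,0,0,0.035],
  [0,0,0,0.035],
  [0,0,0,0.035],
])

```text
time: 55.13
tool_pos: [499.1, -108.8, 79.1]
orientation: [[0.277, 0.961, -0.0], [0.961, -0.277, -0.0], [-0.0, -0.0, -1.0]]
wrist_force: [-3.0, 2.0, 6.0]
grip_width: 13.7
```

```bash
python3 st.py
```

```text
t 55.13 pos [ 499.1 -108.8   79.1] yaw+pi -1.852 j7 -24.8 F [-3.  2.  6.] M [0.443 0.828 0.368] w 13.7 tilt [-0.0001 -0.0002]
```

Request:
drive_tool([
  [0,0,0,0.01],
  [0,0,0,0.01],
])

```text
time: 55.3
tool_pos: [499.2, -108.8, 79.1]
orientation: [[0.287, 0.958, 0.0], [0.958, -0.287, -0.0], [-0.0, 0.0, -1.0]]
wrist_force: [-3.6, 2.3, 5.8]
grip_width: 13.9
```

```bash
python3 st.py
```

```text
t 55.3 pos [ 499.2 -108.8   79.1] yaw+pi -1.862 j7 -25.3 F [-3.6  2.3  5.8] M [0.401 0.809 0.38 ] w 13.9 tilt [ 0.     -0.0001]
```

Request:
drive_tool([
  [0,0,0,0],
])

```text
time: 55.38
tool_pos: [499.2, -108.8, 79.1]
orientation: [[0.287, 0.958, 0.0], [0.958, -0.287, -0.0], [-0.0, 0.0, -1.0]]
wrist_force: [-3.8, 2.1, 6.1]
grip_width: 14.4
```

```bash
python3 st.py c 79
```

```text
t 55.38 pos [ 499.2 -108.8   79.1] yaw+pi -1.862 j7 -25.3 F [-3.8  2.1  6.1] M [0.391 0.779 0.294] w 14.4 tilt [ 0.     -0.0002]
shift [-0.7 -0.1  0.1]
```

All four read about 0.31–0.35 N m. Releasing and lifting clear.

Request:
drive_tool([
  [0,0,0,0],
  [0,0,0,0],
  [0,0,0,0],
  [0,0,-0.035,0],
  [0,0,-0.075,0],
  [-0.02,0,-0.115,0],
  [-0.05,-0.02,-0.15,0],
  [-0.08,-0.04,-0.18,0],
], claw=0.045)

```text
time: 56.05
tool_pos: [448.6, -166.5, 249.9]
orientation: [[0.286, 0.958, 0.003], [0.958, -0.286, -0.0], [0.001, 0.003, -1.0]]
wrist_force: [0.8, -1.4, 0.3]
grip_width: 44.7
```

Request:
drive_tool([
  [-0.03,-0.03,-0.02,0],
  [-0.06,-0.06,-0.04,0],
  [-0.06,-0.06,-0.04,0],
  [-0.06,-0.06,-0.04,0],
  [-0.06,-0.06,-0.04,0],
  [-0.06,-0.06,-0.04,0],
])

```text
time: 56.55
tool_pos: [373.7, -205.9, 287.0]
orientation: [[0.287, 0.958, 0.0], [0.958, -0.287, 0.0], [0.0, 0.0, -1.0]]
wrist_force: [-0.0, 0.6, 0.2]
grip_width: 45.1
```

```bash
python3 st.py
python3 - <<'E'
from h import *
t=capture("top");s=capture("scene")
A=cv2.resize(t[120:270,130:430],None,fx=2,fy=2,interpolation=cv2.INTER_CUBIC);B=cv2.resize(s[150:300,130:430],None,fx=2,fy=2,interpolation=cv2.INTER_CUBIC)
cv2.imwrite("pics/end.png",np.vstack([A,B])[:,:,::-1])
E
```

```text
t 56.55 pos [ 373.7 -205.9  287. ] yaw+pi -1.862 j7 2.8 F [-0.   0.6  0.2] M [ 0.003 -0.093 -0.005] w 45.1 tilt [0.0004 0.0004]
```

View pics/end.png

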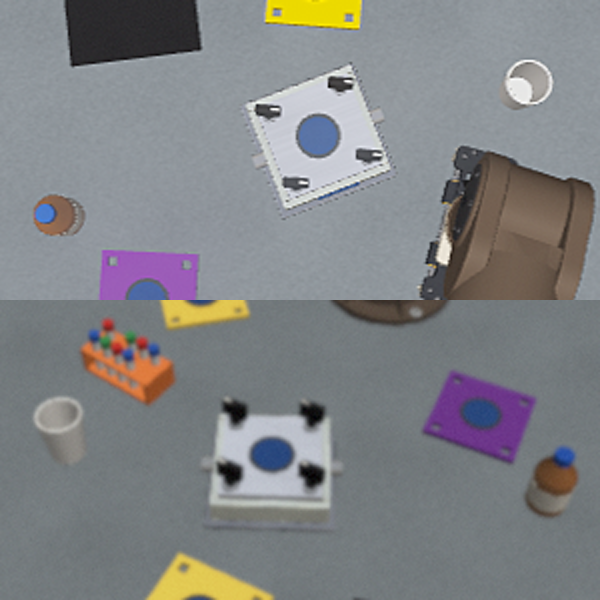

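The final picture shows the cover flat in the chamber, with all four bars turned alike (top half: (268,110), (340,83), (295,183), (368,155)). The bottle, cup and rack are untouched and the gripper is clear. Handing in.

```bash
python3 -c "
from plant import manip
print(manip.finish_job())"
```

```text
the job is handed in; nothing more can be done
None
```

I closed the cover and handed the job in at about 57 s. All four knobs read firm, and the final picture shows the cover looking flat.

- **Order:** I turned the knobs crisscross (a, c, b, d). The first round took each down about 0.79 rad (an eighth of a turn). Further crisscross rounds, in small torque-checked steps, brought all four to the seat before I tightened any of them.
- **Seat:** The torque began to climb at about 1.9 rad on all four knobs.
- **Last torque readings while holding:** a was 0.33, b 0.32–0.37, c 0.29–0.38 and d 0.30–0.37 N m. These are within the 0.25–0.42 window, but single readings scatter by about ±0.04.
- **Readings that disagreed:** On c, with a 55 N grip, the torque fell from 0.31 to 0.27 N m as I turned further, which could mean slip or noise. I rechecked a and c with a 60 N grip and turned each slightly further. I did not recheck b and d after that last touch on a and c.
- **End state:** In the final picture the four bars stand at matching angles, the bottle, cup and rack look unmoved, and the gripper is clear.

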